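Pry the retaining ring off the feed-roller spindle

ROBOT

A 6-joint arm with a two-finger parallel gripper is mounted at the origin on the work surface. World frame = base frame: x ahead of the robot, y to its left, z up, the work surface at z = 0. Lengths are in m, angles in degrees, forces in N, time in s.
With the tool pointing down it reaches from about 0.35 to 1 m from the base axis. Payload 7.1 kg.
Tool frame: the origin (TCP) lies at the very end of the fingers, on their centre line; the grasp point (between the pads) lies 19 mm behind it; z points along the fingers, y is the direction in which the jaws open and shut (so a half turn about z gives the same grasp; the last joint's range is limited). The gripper opens to 85 mm and grips with 20 to 120 N. Pads are 22 mm wide; open, the fingers measure 114 mm over their backs; the gripper's body (76 mm by 85 mm) begins 54 mm behind the grasp point. The pads swing forward as they close: fully open they stand 13 mm farther back than shut.
Start: joints at [62.911, 24.242, 93.386, -0, 62.372, -1.089], TCP at [0.274, 0.562, 0.208] pointing down, gripper open.
Joint ranges: [-172.04, 172.04], [-51.8, 120.97], [4.93, 147.93], [-75.15, 255.16], [6.16, 154.13], [-145.62, 145.62]. Speed limits (degrees/s): [136.94, 136.94, 172.46, 180, 180, 180].

INTERFACE

Orientations are given as [roll, pitch, yaw] about the fixed x, y, z axes, in that order (R = Rz(yaw) Ry(pitch) Rx(roll)).
In Python, from rig import ctrl gives the robot as it stands.
- The arm moves only by the tool step_arm, never from a script. Its arguments are lists of equal length, an entry for each row: "dp": the shift along the tool's x, y, z in m, a list of three; "dr": the turn, a rotation vector about the tool's x, y, z in rad, a list of three. In form: {"dp": [[dx, dy, dz], ...], "dr": [[ax, ay, az], ...]}. A call has 1 to 12 rows; each row is the pose to reach, as a shift and turn from the pose commanded when the call began, along the tool's axes at that moment; what a row does not reach only later rows make up. A row lasts 1/12 s, in which the tool goes at most 41.7 mm and 7.16 degrees, less where a joint would pass 70% of its speed; a pose out of reach is approached as far as the arm can. A call with a gripper value outside its range is refused whole. "jaw" is the opening, from 0 (shut) to 1 (fully open), set as the call begins (left out, the last holds). The fingers move at their own pace and stop on an object; "squeeze" is the grip in N (left out, the last holds). Time passes only in rows, so rows that repeat a pose let the fingers close. It gives the time, the measured TCP pose, the force and the opening at its end, in the units of the state.
- ctrl.read_state(): the state, without advancing time (a new reading comes with each control period).
- ctrl.grab_frame(name): name is "side" or "top"; returns (picture, depth): 480x640x3 uint8, red, green, blue; 480x640 float32, m along the optical axis (not along the pixel's ray), 0 where there is no reading.
- ctrl.calibration(name): a dict with "fx", "fy", "cx", "cy" (pixels), "k1" (the pictures are not rectified: a ray, as slopes to the right and down, at radius r is drawn at 1 + k1 r^2 times it, then the intrinsics apply), "position" and "orientation" of the camera in the world. Camera axes: x right, y down, z forward; pixel columns grow to the right and rows downward; lengths in m; the calibration is good to about 2 mm. A picture is of the moment at which its call begins. calibration takes no time and is no camera call.
- ctrl.job_done(): hands the job in, once; it reports no verdict.
The state is a dict: "time": time; "joint_positions": joint angles; "joint_vel": joint speeds; "joint_torque": joint torques, N m; "tcp_pos": TCP position; "tool_rot": TCP orientation; "force": force on the tool from outside, world axes, zero at the start; "torque": the same for the moment, N m; "opening": opening from 0.0 (shut) to 1.0 (fully open).
Only numpy, scipy, OpenCV 4.12 (cv2) and the standard library are available. Lean on these libraries where they do the work, as an engineer would, in place of code of your own. Each camera call takes 0.05 s, during which the arm holds its last target.

TASK

The feed roller is due for a change: take the pick out of its yellow holder, hook its tip under the turned-out end of the split retaining ring and lift the ring up out of its groove on the roller's spindle with it. Then stand the pick back in its holder, put the ring in the white tray so that it lies on the tray's floor, and leave the jar, the spare roller and the screwdriver where they are.

Things in the scene. Friction and masses are not known exactly. Their poses are not given: they have to be found in the camera images.
- feeder: fixed feed-roller unit: grey base plate 165 x 100 x 10, upright black rubber roller (dia 72, flat top face at height 40), green gearbox block (62 x 70, top at 42) centred 82 towards +x. On the roller stand an aluminium boss (dia 38, top at height 53) and the dark spindle end with the ring's groove. Origin on the spindle axis, on the table; z up
- groove (a point): centre of the groove's floor, on the spindle axis at the boss top, 53 above the table; the seated ring's underside lies at this height. Groove core dia 31; above it a shoulder sloping out to dia 36 (7 to 8 above this point) and a nose tapering to dia 26 on top (15 above this point)
- ring: yellow split retaining ring of 5 mm round spring wire, inside dia 32, outside 42, about 24 g, seated in the groove at the start. Origin at the ring's centre, level with its underside; z up through the ring; +x along the end that is turned straight outwards (to 41 from the centre). The gap runs from there to 50 degrees counter-clockwise. Squeezed from outside it does not close further
- ring_end (a point): point on the turned-out end, 28 from the ring's centre, at the wire's underside; 13 of free room below it. Pulled up slowly here (peaks of 10 to 15 N) the ring springs open over the shoulder in two snaps; raised 20 to 25 above its seat the whole ring is out. When the pick is then lowered the ring stays loose on the shoulder round the nose, level or tilted, and can be pinched across its sides
- pick: hook pick, 130 tall, about 90 g, standing in its holder at the start. Origin on the shank's axis at the underside of the foot; z up; foot points to +x. Shank dia 6. Dark collar plate 40 x 30 x 4 centred 6 towards +x, underside at 62
- pick_tip (a point): end of the pick's foot, 14 from the shank's axis, at its underside. The foot is 6 wide and 3 thick, with an upturned tip (11 to 14 from the axis, top 5.5 above the underside): a wire is carried on the foot between 3 and 11 from the axis
- pick_grip (a point): middle of the pick's red square handle, 18 x 18 (sides along the pick's x and y), which reaches from 66 to 130 above the pick's origin; this point is 100 above it, on the shank's axis
- holder: fixed yellow upright box 44 x 34, 70 tall, on a dark foot plate 80 x 80 x 6, centred 6 towards +x of the origin; open pocket 30 x 20, deep enough for the pick. The pick stands in it with its collar on the rim: pick's axis over the holder's origin, foot towards the holder's +x, pick's origin 8 above the table (5 play each way)
- tray: fixed white open tray 200 (x) x 150 (y) x 28, walls 4 thick, floor 4 thick. Origin under its centre, on the table
- jar: small clear jar, dia 52, 65 tall, orange cap, loose. Origin at its underside
- spare_roller: spare black roller, dia 60, 28 tall, loose. Origin at its underside
- screwdriver: screwdriver about 160 long lying on the table along its x, blue handle, loose

How it is judged:
By the outcome, as a careful person would: the job done as asked, in the order asked, and still so for the second after the job is handed in, with the robot touching nothing.
It also fails if it takes over 58 s, if anything falls off the work surface, if the arm or the gripper's body presses on something with over 40 N, if the wrist force passes 120 N, or if a joint passes its speed limit or range.

## Working session

There is one attempt and no reset: what is moved stays moved. The work goes in short steps, Python scripts to look and compute and a tool call to move; the robot and the scene stay as the last step left them, time stands still between calls to the robot, and variables do not carry over. Pictures are saved under pics/ and viewed, and the job is handed in when it is done.

Besides the shell and the picture viewer there is one more tool, called after "Call:" as name(argument=value, ...), one argument or row to a line, values as JSON. step_arm: Moves the arm, as the interface text tells. Its arguments: {"type":"object","properties":{"dp":{"type":"array"},"dr":{"type":"array"},"jaw":{"type":"number"},"squeeze":{"type":"number"}},"required":["dp","dr"]}

```bash
ls; mkdir -p pics; python3 - <<'E'
from rig import ctrl
import cv2,numpy as np
print(ctrl.read_state())
for n in("side","top"):
    p,d=ctrl.grab_frame(n); cv2.imwrite(f"pics/{n}0.png",p[:,:,::-1]); np.savez(f"pics/{n}0.npz",p=p,d=d); print(n,ctrl.calibration(n),(d>0).mean())
E
```

```text
pics
{'time': 0.0, 'joint_positions': array([ 6.29123585e+01,  2.42850447e+01,  9.34343428e+01, -6.50853705e-04,
        6.23736663e+01, -1.08730573e+00]), 'joint_vel': array([-0.01912528,  0.0132986 , -0.15147755, -0.00022411, -0.01288065,
        0.00015541]), 'joint_torque': array([-2.14056672e-03, -5.57384920e+01, -2.81743419e+01, -2.41212292e-04,
        7.44773570e-03, -1.45893563e-05]), 'tcp_pos': array([0.2736693 , 0.56120769, 0.2071191 ]), 'tool_rot': array([-1.79906952e+02, -1.18972514e-03,  1.53999966e+02]), 'force': array([ 0.06714279,  0.04779924, -0.10673926]), 'torque': array([-0.0571046 ,  0.01561822, -0.00563587]), 'opening': 1.0004564274913852}
side {'fx': 444.3322028587722, 'fy': 444.3322028587722, 'cx': 321.6039043134265, 'cy': 242.4476865525604, 'k1': -0.0006537275074559377, 'position': array([ 0.23756652, -0.57812407,  0.4742876 ]), 'orientation': array([-121.11995977,   -1.37600113,  -30.84393187])} 0.9959212239583334
top {'fx': 498.2632660409021, 'fy': 498.2632660409021, 'cx': 323.39107344419716, 'cy': 244.15254724700978, 'k1': 0.048487208018500275, 'position': array([0.47460446, 0.0125514 , 0.94183115]), 'orientation': array([-173.18078226,   -0.88296269,  -88.43946343])} 0.996044921875
```

View pics/side0.png

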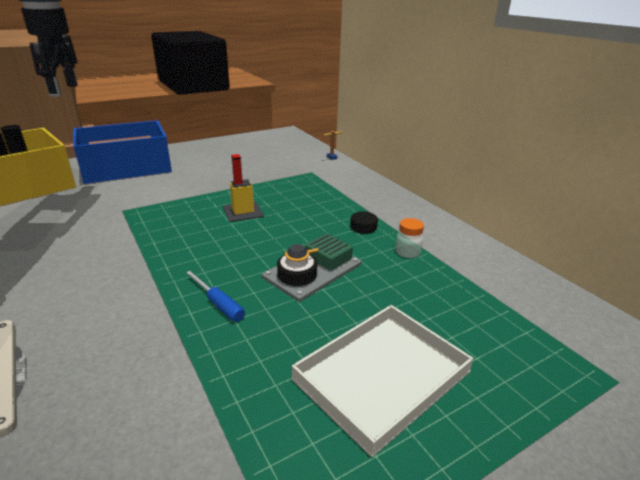

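View pics/top0.png

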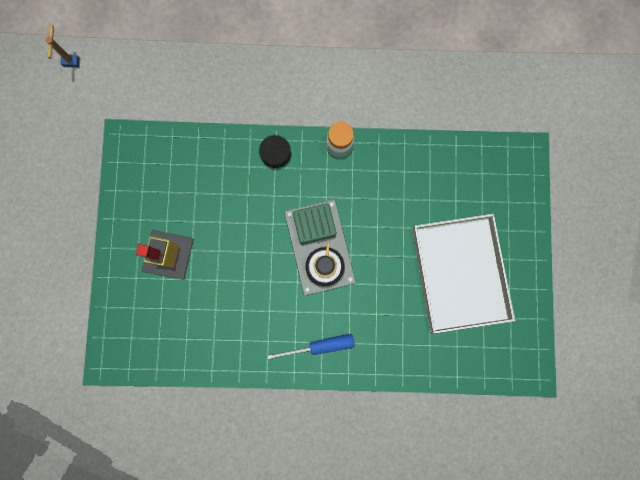

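The side view shows the pick at about (237,190), the ring and boss at (298,255) and the tray at (382,370). The top view shows the holder at (167,253), the spindle at (325,265), the ring end at (327,245), the tray at (465,273), the screwdriver at (315,347), the jar at (341,137) and the spare roller at (275,152). Next I measure them.

```bash
cat > h.py <<'E'
import numpy as np,cv2
from scipy.spatial.transform import Rotation as R
from rig import ctrl
C={n:ctrl.calibration(n) for n in("side","top")}
def K(c): return np.array([[c['fx'],0,c['cx']],[0,c['fy'],c['cy']],[0,0,1.]])
def ray(n,uv):
    c=C[n]; uv=np.array(uv,float).reshape(-1,1,2)
    q=cv2.undistortPoints(uv,K(c),np.array([c['k1'],0,0,0]))[:,0]
    d=np.c_[q,np.ones(len(q))]
    return c['position'],R.from_euler('xyz',c['orientation'],degrees=True).apply(d)
def onz(n,uv,z):
    o,d=ray(n,uv); return o+d*((z-o[2])/d[:,2])[:,None]
def proj(n,P):
    c=C[n];P=np.array(P,float).reshape(-1,3)
    q=R.from_euler('xyz',c['orientation'],degrees=True).inv().apply(P-c['position'])
    x=q[:,:2]/q[:,2:]; x=x*(1+c['k1']*(x**2).sum(1))[:,None]
    return x*[c['fx'],c['fy']]+[c['cx'],c['cy']]
def tri(uvs,uvt):
    o1,d1=ray('side',uvs);o2,d2=ray('top',uvt);out=[]
    for a,b in zip(d1,d2):
        s=np.linalg.lstsq(np.c_[a,-b],o2-o1,rcond=None)[0]
        p,q=o1+s[0]*a,o2+s[1]*b; out.append(((p+q)/2,np.linalg.norm(p-q)))
    return out
def cloud(n,d):
    v,u=np.mgrid[:480,:640]; o,r=ray(n,np.c_[u.ravel(),v.ravel()])
    return (o+r*d.reshape(-1,1)).reshape(480,640,3)
E
python3 - <<'E'
import cv2
s=cv2.imread('pics/side0.png');t=cv2.imread('pics/top0.png')
def cr(i,x,y,w,h,f): return cv2.resize(i[y:y+h,x:x+w],None,fx=f,fy=f,interpolation=cv2.INTER_CUBIC)
a=cr(s,200,140,180,165,4);b=cr(t,120,190,240,125,3)
cv2.imwrite('pics/c1.png',a);cv2.imwrite('pics/c2.png',b)
cv2.imwrite('pics/c3.png',cr(t,280,190,80,110,5))
E
```

```text
(no output)
```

View pics/c1.png

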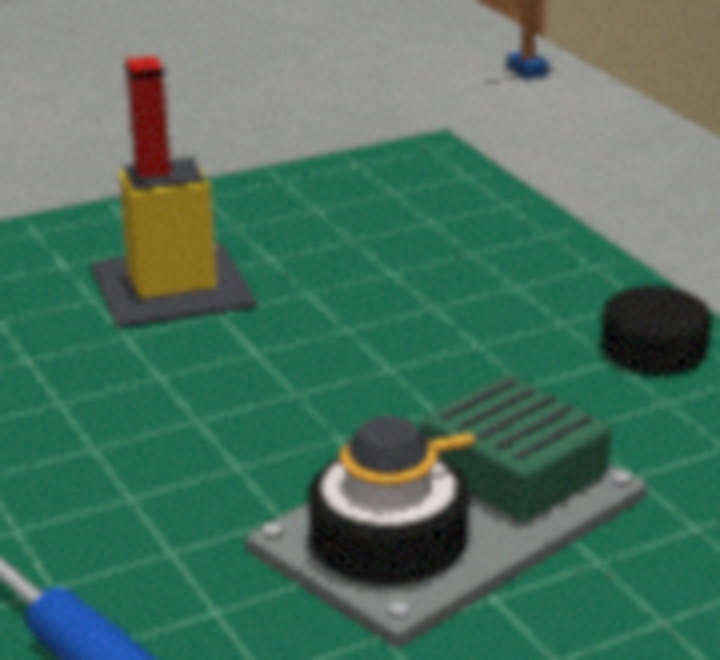

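View pics/c2.png

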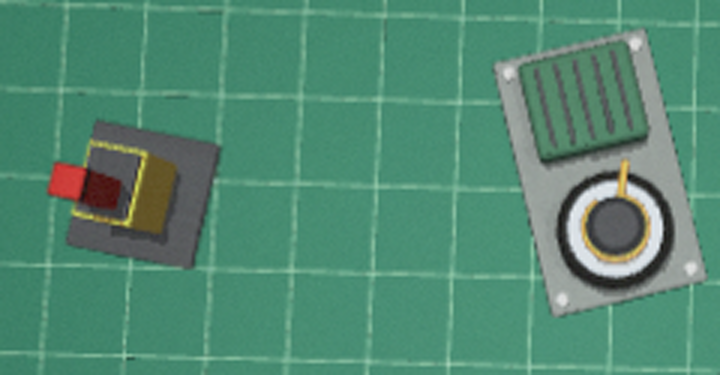

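View pics/c3.png

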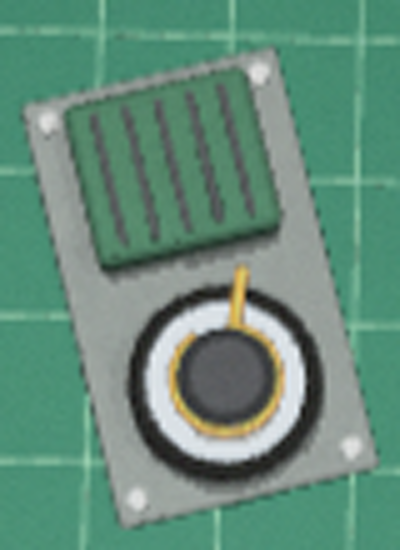

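```bash
cat > m.py <<'E'
from h import *
t=cv2.imread('pics/top0.png');s=cv2.imread('pics/side0.png')
def mask(i,lo,hi,box):
    hsv=cv2.cvtColor(i,cv2.COLOR_BGR2HSV);m=cv2.inRange(hsv,lo,hi);o=np.zeros_like(m);x,y,w,h=box;o[y:y+h,x:x+w]=m[y:y+h,x:x+w];return o
def big(m):
    c,_=cv2.findContours(m,cv2.RETR_EXTERNAL,cv2.CHAIN_APPROX_NONE);return max(c,key=cv2.contourArea)
def rect(n,c,z):
    P=onz(n,c[:,0,:],z)*1000
    r=cv2.minAreaRect(P[:,:2].astype(np.float32));return r
# holder foot plate: dark grey; holder rim yellow; handle red
if __name__=="__main__":
    red=mask(t,(0,120,60),(10,255,255),(120,230,60,50)); c=big(red)
    bright=mask(t,(0,120,150),(10,255,255),(120,230,60,50)); print('handle top z.138',rect('top',big(bright),.138))
    ye=mask(t,(20,80,60),(35,255,255),(120,220,80,70)); print('rim z.07',rect('top',big(ye),.07))
    fp=mask(t,(0,0,40),(180,70,130),(130,220,70,70)); print('plate z.006',rect('top',big(fp),.006))
    tr=mask(t,(0,0,130),(180,60,255),(400,200,130,150)); c=big(tr);print('tray z.028',rect('top',c,.028))
    base=mask(t,(0,0,90),(180,45,210),(275,190,90,115));print('base z.01',rect('top',big(base),.01))
    gb=mask(t,(60,60,20),(95,255,125),(275,190,70,65));print('gear z.042',rect('top',big(gb),.042))
    dk=mask(t,(0,0,0),(180,90,100),(310,253,30,27));cc=big(dk);P=onz('top',cc[:,0],.068)*1000;print('nose',cv2.minEnclosingCircle(P[:,:2].astype(np.float32)),P.mean(0))
    ri=mask(t,(12,90,100),(30,255,255),(300,235,50,55));v,u=np.nonzero(ri);P=onz('top',np.c_[u,v],.0555)*1000
    print('ring',len(P));
    for a in P[np.argsort(-P[:,0])][:14]:print(a[:2].round(1))
    rk=mask(t,(0,0,0),(180,110,60),(295,240,60,50));P=onz('top',big(rk)[:,0],.040)*1000;print('rubber',cv2.minEnclosingCircle(P[:,:2].astype(np.float32)))
    for nm,m,z in(('jar',mask(t,(5,120,120),(20,255,255),(320,115,45,45)),.065),('spare',mask(t,(0,0,0),(180,255,60),(250,130,50,45)),.028)):
        P=onz('top',big(m)[:,0],z)*1000;print(nm,cv2.minEnclosingCircle(P[:,:2].astype(np.float32)))
    sd=mask(t,(100,120,60),(130,255,255),(300,325,70,40));print('sd',rect('top',big(sd),.012))
    # side
    rs=mask(s,(0,120,40),(10,255,255),(220,145,40,50));print('side red bbox',cv2.boundingRect(big(rs)))
E
python3 m.py
```

```text
handle top z.138 ((553.0762329101562, 293.6097717285156), (16.191505432128906, 16.550010681152344), 82.99006652832031)
rim z.07 ((557.606689453125, 283.06732177734375), (51.74430847167969, 45.97685623168945), 80.14804077148438)
plate z.006 ((558.7268676757812, 291.7725524902344), (79.99883270263672, 78.96795654296875), 80.22805786132812)
tray z.028 ((539.697509765625, -257.5560302734375), (200.82315063476562, 150.70631408691406), 10.174692153930664)
base z.01 ((581.6292724609375, 8.71685791015625), (164.1475372314453, 99.04586029052734), 15.217939376831055)
gear z.042 ((620.041015625, 19.444564819335938), (62.07005310058594, 68.42106628417969), 14.946514129638672)
nose ((542.6862182617188, -1.3953524827957153), 17.15907859802246) [542.71622876  -1.76170389  68.        ]
ring 129
[583.3  -6.4]
[581.5  -8.3]
[581.5  -6.5]
[581.4  -4.7]
[579.7  -8.3]
[579.7  -6.5]
[579.6  -4.7]
[577.9  -8.4]
[577.8  -6.6]
[577.8  -4.8]
[576.   -6.6]
[576.   -4.8]
[575.9  -3. ]
[574.2  -6.7]
rubber ((542.46337890625, -1.131974697113037), 35.176700592041016)
jar ((782.2219848632812, -23.778873443603516), 22.973901748657227)
spare ((757.2174682617188, 98.26039123535156), 31.712120056152344)
sd ((402.1481018066406, -19.096691131591797), (25.03632164001465, 80.1562728881836), 12.587267875671387)
side red bbox (232, 154, 10, 30)
```

```bash
cat > ov.py <<'E'
from h import *
def over(n,img,pts,box,f,out):
    x,y,w,h=box;i=cv2.resize(img[y:y+h,x:x+w],None,fx=f,fy=f,interpolation=cv2.INTER_CUBIC)
    for p,col in pts:
        q=(proj(n,p)-[x,y]+.5)*f-.5
        for a in q: cv2.circle(i,(int(a[0]),int(a[1])),1,col,-1)
    cv2.imwrite(out,i)
def circ(c,r,z,n=60): a=np.linspace(0,2*np.pi,n);return np.c_[c[0]+r*np.cos(a),c[1]+r*np.sin(a),0*a+z]
if __name__=="__main__":
    c=np.array([.542,-.0015]);a=np.radians(-7);d=np.array([np.cos(a),np.sin(a)])
    L=np.linspace(.021,.041,10)
    h=np.array([.553,.2930]);hx=np.radians(-9.8);R2=np.array([[np.cos(hx),-np.sin(hx)],[np.sin(hx),np.cos(hx)]])
    sq=np.array([[-9,-9],[9,-9],[9,9],[-9,9]])/1000@R2.T+h
    pl=(np.array([[-34,-40],[46,-40],[46,40],[-34,40]])/1000)@R2.T+h
    pts=[(circ(c,.018,.0605),(255,0,255)),(circ(c,.013,.068),(255,255,0)),(circ(c,.021,.0555),(0,0,255)),(circ(c,.036,.04),(255,0,0)),(np.c_[c+L[:,None]*d,0*L+.0555],(0,0,255)),
     (np.c_[sq,[.138]*4],(255,255,0)),(np.c_[sq,[.074]*4],(255,255,0)),(np.c_[pl,[.006]*4],(0,0,255))]
    t=cv2.imread('pics/top0.png');s=cv2.imread('pics/side0.png')
    over('top',t,pts,(295,225,60,65),9,'pics/o1.png');over('side',s,pts,(255,230,80,70),9,'pics/o2.png')
    over('top',t,pts,(130,220,70,70),6,'pics/o3.png');over('side',s,pts,(215,145,60,85),6,'pics/o4.png')
    A=cv2.imread('pics/o3.png');B=cv2.imread('pics/o4.png');H=max(A.shape[0],B.shape[0])
    cv2.imwrite('pics/o34.png',np.hstack([cv2.copyMakeBorder(x,0,H-x.shape[0],0,0,0) for x in(A,B)]))
E
python3 ov.py
```

```text
(no output)
```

View pics/o1.png

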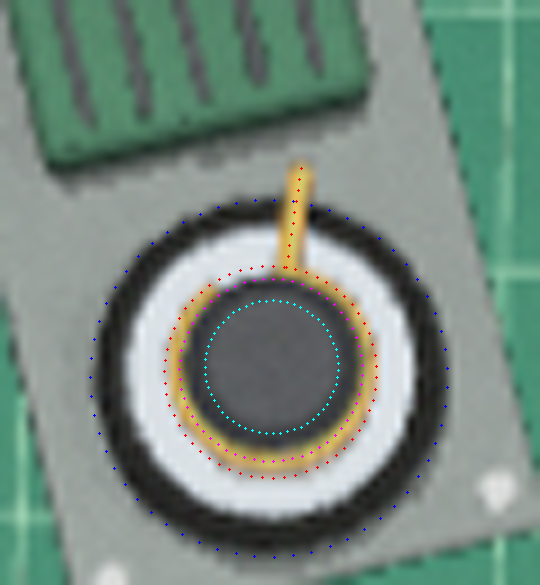

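View pics/o2.png

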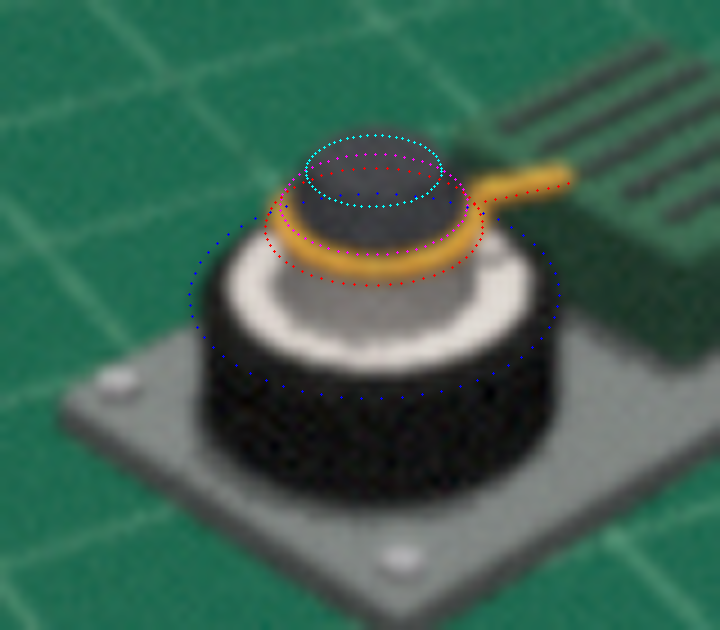

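View pics/o34.png

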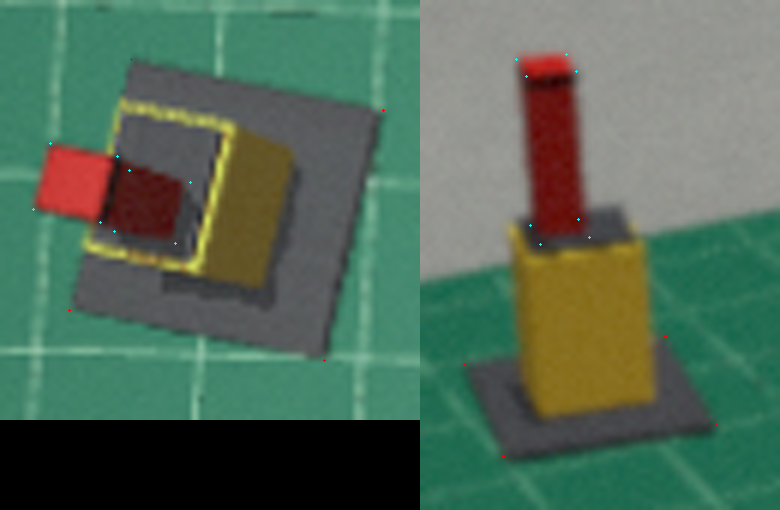

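The projections match the top view well, and the side view is about 1 px off, which is within calibration. I move above the holder first.

```bash
cat > mv.py <<'E'
import sys
from h import *
def go(x,y,z,yaw,base=None):
    s=ctrl.read_state(); p=s['tcp_pos'];r=R.from_euler('xyz',s['tool_rot'],degrees=True)
    if base is not None: p,r=np.array(base[:3]),R.from_euler('xyz',[180,0,base[3]],degrees=True)
    T=R.from_euler('xyz',[180,0,yaw],degrees=True)
    print('t',round(s['time'],2),'tcp',p.round(4),s['tool_rot'].round(2),'F',s['force'].round(1),'open',round(s['opening'],3))
    print('dp',r.inv().apply(np.array([x,y,z])-p).round(4),'dr',(r.inv()*T).as_rotvec().round(4),'dist',np.linalg.norm(np.array([x,y,z])-p).round(3))
if __name__=="__main__": go(*map(float,sys.argv[1:5]))
E
python3 mv.py .553 .293 .20 170.2
```

```text
t 0.1 tcp [0.2737 0.5613 0.2072] [-179.92   -0.    154.  ] F [-0.8  0.6 -0.1] open 0.999
dp [-0.3686 -0.1187  0.0074] dr [-1.400e-03 -2.000e-04 -2.828e-01] dist 0.387
```

Call:
step_arm(
  dp=[
    [-0.3686,-0.1187,0.0074],
    [-0.3686,-0.1187,0.0074],
    [-0.3686,-0.1187,0.0074],
    [-0.3686,-0.1187,0.0074],
    [-0.3686,-0.1187,0.0074],
    [-0.3686,-0.1187,0.0074],
    [-0.3686,-0.1187,0.0074],
    [-0.3686,-0.1187,0.0074],
    [-0.3686,-0.1187,0.0074],
    [-0.3686,-0.1187,0.0074],
    [-0.3686,-0.1187,0.0074],
    [-0.3686,-0.1187,0.0074],
  ],
  dr=[
    [0,0,-0.2828],
    [0,0,-0.2828],
    [0,0,-0.2828],
    [0,0,-0.2828],
    [0,0,-0.2828],
    [0,0,-0.2828],
    [0,0,-0.2828],
    [0,0,-0.2828],
    [0,0,-0.2828],
    [0,0,-0.2828],
    [0,0,-0.2828],
    [0,0,-0.2828],
  ],
  jaw=1,
  squeeze=100,
)

```text
time: 1.1
tcp_pos: [0.5531, 0.2929, 0.1999]
tool_rot: [-180.0, -0.1, 170.1]
force: [-0.0, 0.3, 0.5]
opening: 0.999
```

```bash
python3 mv.py .553 .293 .089 170.2
```

```text
t 1.1 tcp [0.5531 0.2929 0.1999] [-1.7998e+02 -7.0000e-02  1.7008e+02] F [-0.   0.3  0.5] open 0.999
dp [0.     0.0002 0.1109] dr [-0.0004 -0.0012 -0.0021] dist 0.111
```

Call:
step_arm(
  dp=[
    [0,0,0.03],
    [0,0,0.06],
    [0,0,0.09],
    [0,0,0.11],
    [0,0,0.111],
    [0,0,0.111],
  ],
  dr=[
    [0,0,0],
    [0,0,0],
    [0,0,0],
    [0,0,0],
    [0,0,0],
    [0,0,0],
  ],
)

```text
time: 1.6
tcp_pos: [0.5513, 0.2944, 0.0886]
tool_rot: [-179.9, -0.1, 170.3]
force: [-0.6, -0.3, 0.4]
opening: 0.999
```

Call:
step_arm(
  dp=[
    [0,0,0],
    [0,0,0],
    [0,0,0],
    [0,0,0],
    [0,0,0],
    [0,0,0],
    [0,0,0],
    [0,0,0],
    [0,0,0],
    [0,0,0],
  ],
  dr=[
    [0,0,0],
    [0,0,0],
    [0,0,0],
    [0,0,0],
    [0,0,0],
    [0,0,0],
    [0,0,0],
    [0,0,0],
    [0,0,0],
    [0,0,0],
  ],
  jaw=0,
  squeeze=100,
)

```text
time: 2.43
tcp_pos: [0.5537, 0.2936, 0.0904]
tool_rot: [180.0, 0.0, 170.2]
force: [-1.8, 0.7, 5.3]
opening: 0.19
```

```bash
python3 - <<'E'
from h import *
print(ctrl.read_state()['tcp_pos'],ctrl.read_state()['opening'])
p,d=ctrl.grab_frame('side'); i=p[:,:,::-1].copy(); cv2.imwrite('pics/side1.png',i)
cv2.imwrite('pics/s1c.png',cv2.resize(i[100:230,180:310],None,fx=4.5,fy=4.5,interpolation=cv2.INTER_CUBIC))
E
```

```text
[0.55366435 0.29360725 0.09041719] 0.1903201717273632
```

View pics/s1c.png

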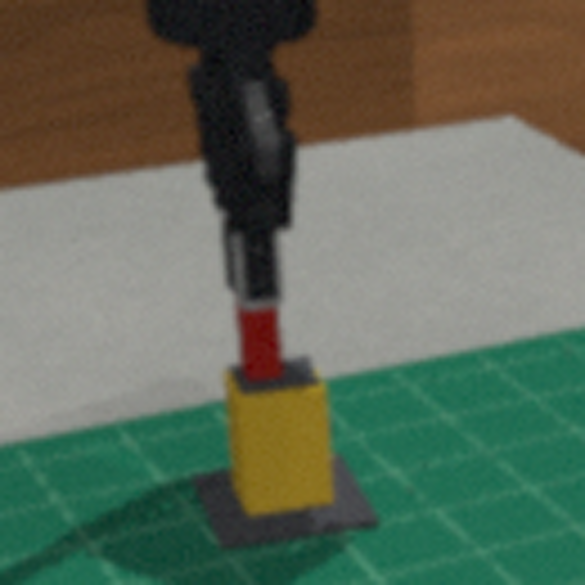

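```bash
python3 - <<'E'
from h import *
for P in([.5537,.2936,.0904],[.5537,.2936,.138],[.5537,.2936,.074],[.553,.280,.0904],[.553,.280,.108]): print(P,(proj('side',P)-[180,100])*4.5)
E
```

```text
[0.5537, 0.2936, 0.0904] [[258.74901361 342.54175029]]
[0.5537, 0.2936, 0.138] [[251.36935843 249.1837517 ]]
[0.5537, 0.2936, 0.074] [[261.20642756 373.62696371]]
[0.553, 0.28, 0.0904] [[267.93231354 352.53380372]]
[0.553, 0.28, 0.108] [[265.30584476 318.29982778]]
```

```bash
python3 - <<'E'
from h import *
print(proj('side',[.2737,.5613,.2072]), proj('side',[.2737,.5613,.2072+.019]))
a=cv2.imread('pics/side0.png')[0:130,0:110];b=cv2.imread('pics/side1.png')[80:200,190:300]
a=cv2.resize(a,None,fx=5,fy=5,interpolation=cv2.INTER_CUBIC);b=cv2.resize(b,None,fx=5,fy=5,interpolation=cv2.INTER_CUBIC)
cv2.imwrite('pics/g0.png',a[:590]);cv2.imwrite('pics/g1.png',b[:590])
E
```

```text
[[ 69.18743967 108.00200776]] [[66.85605535 99.23847727]]
```

View pics/g0.png

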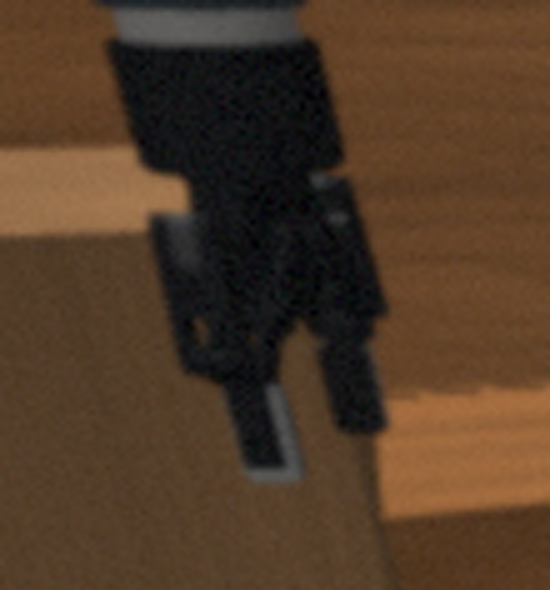

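View pics/g1.png

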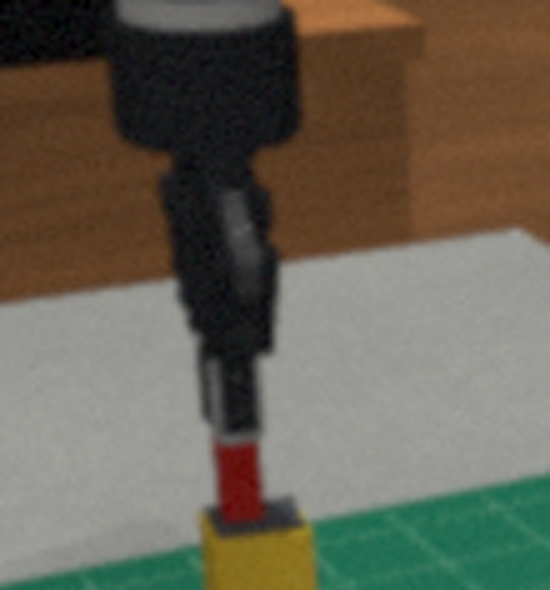

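The finger ends look about 20 mm higher than the reported TCP. I check this with the depth data.

```bash
python3 - <<'E'
from h import *
p,d=ctrl.grab_frame('side'); np.savez('pics/s2.npz',p=p,d=d); P=cloud('side',d)*1000
for u in (233,237,240):
  for v in (150,158,163,165,167,169,172,176,180,184,190,200): print(u,v,p[v,u],P[v,u].round(0))
z=np.load('pics/side0.npz');P=cloud('side',z['d'])*1000
print('start'); 
for u,v in((53,85),(54,92),(72,80),(71,84),(237,156),(237,170),(237,182)): print(u,v,P[v,u].round(0))
p,d=ctrl.grab_frame('top');cv2.imwrite('pics/top2.png',p[:,:,::-1]);np.savez('pics/t2.npz',p=p,d=d)
E
```

```text
233 150 [26 22 28] [535. 257. 164.]
233 158 [85 86 84] [543. 282. 138.]
233 163 [85 87 86] [542. 281. 127.]
233 165 [89 88 87] [540. 279. 124.]
233 167 [98 88 86] [541. 283. 118.]
233 169 [103  58  58] [543. 288. 111.]
233 172 [105  66  63] [544. 293. 102.]
233 176 [115  89  85] [544. 294.  92.]
233 180 [110  86  85] [544. 299.  81.]
233 184 [56 52 49] [541. 291.  75.]
233 190 [129 108  27] [537. 282.  65.]
233 200 [119  97  23] [535. 284.  41.]
237 150 [23 22 26] [543. 256. 164.]
237 158 [20 22 23] [548. 273. 140.]
237 163 [29 30 32] [548. 274. 128.]
237 165 [28 25 30] [547. 272. 125.]
237 167 [86 83 81] [550. 281. 117.]
237 169 [104  43  39] [551. 287. 110.]
237 172 [104  21  18] [550. 283. 105.]
237 176 [103  18  14] [550. 287.  94.]
237 180 [105  24  16] [550. 288.  84.]
237 184 [71 32 35] [550. 290.  74.]
237 190 [136 111  32] [544. 277.  66.]
237 200 [136 112  29] [544. 281.  40.]
240 150 [25 25 29] [550. 256. 163.]
240 158 [43 42 45] [556. 275. 138.]
240 163 [31 31 35] [553. 271. 129.]
240 165 [39 43 40] [553. 272. 124.]
240 167 [90 82 81] [556. 279. 116.]
240 169 [99 36 31] [557. 283. 110.]
240 172 [103  24  25] [557. 286. 102.]
240 176 [102  20  13] [556. 285.  94.]
240 180 [102  18  14] [556. 286.  83.]
240 184 [61 39 38] [555. 286.  74.]
240 190 [133 109  26] [551. 278.  64.]
240 200 [136 111  33] [550. 279.  40.]
start
53 85 [254. 511. 267.]
54 92 [252. 508. 254.]
72 80 [295. 599. 258.]
71 84 [291. 600. 250.]
237 156 [554. 287. 139.]
237 170 [551. 287. 107.]
237 182 [549. 286.  80.]
```

View pics/top2.png

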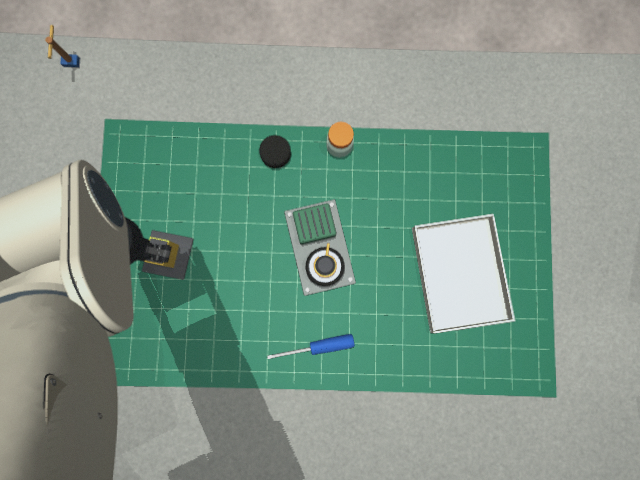

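Depth shows the finger ends at z≈0.114 while the TCP reads 0.090. The real tip is therefore about 24 mm higher than reported, and the grip sits high on the handle. I'll regrasp 11 mm lower, which is safe under either reading.

Call:
step_arm(
  dp=[
    [0,0,0],
    [0,0,0],
    [0,0,0],
    [0,0,0.002],
    [0,0,0.006],
    [0,0,0.011],
    [0,0,0.011],
  ],
  dr=[
    [0,0,0],
    [0,0,0],
    [0,0,0],
    [0,0,0],
    [0,0,0],
    [0,0,0],
    [0,0,0],
  ],
  jaw=0.6,
)

```text
time: 3.17
tcp_pos: [0.5524, 0.293, 0.0771]
tool_rot: [-179.9, -0.1, 170.2]
force: [0.4, -0.4, -0.7]
opening: 0.601
```

Call:
step_arm(
  dp=[
    [0,0,0],
    [0,0,0],
    [0,0,0],
    [0,0,0],
    [0,0,0],
    [0,0,0],
    [0,0,0],
    [0,0,0],
  ],
  dr=[
    [0,0,0],
    [0,0,0],
    [0,0,0],
    [0,0,0],
    [0,0,0],
    [0,0,0],
    [0,0,0],
    [0,0,0],
  ],
  jaw=0,
  squeeze=100,
)

```text
time: 3.83
tcp_pos: [0.5533, 0.2935, 0.0787]
tool_rot: [180.0, 0.0, 170.2]
force: [0.2, 0.5, 0.7]
opening: 0.196
```

```bash
python3 - <<'E'
from h import *
print(ctrl.read_state()['tcp_pos'],ctrl.read_state()['opening'],ctrl.read_state()['force'])
p,d=ctrl.grab_frame('side'); i=p[:,:,::-1].copy(); cv2.imwrite('pics/side3.png',i)
cv2.imwrite('pics/g3.png',cv2.resize(i[80:200,190:300],None,fx=5,fy=5,interpolation=cv2.INTER_CUBIC)[:590])
E
```

```text
[0.55334446 0.29352047 0.0786514 ] 0.19612507051866257 [0.20717671 0.46436662 0.66742831]
```

View pics/g3.png

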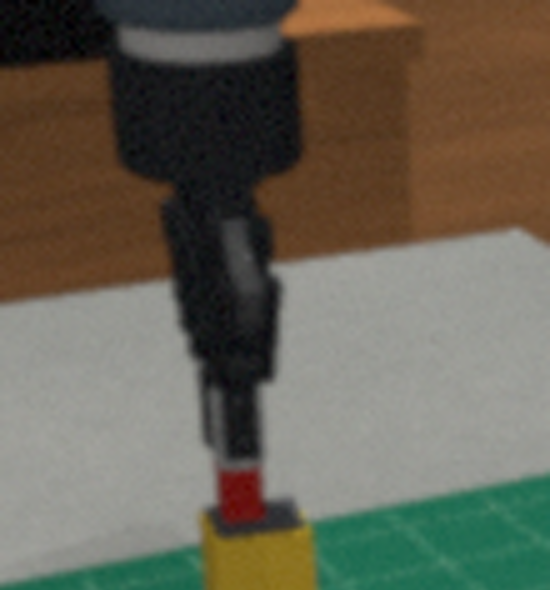

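Call:
step_arm(
  dp=[
    [0,0,-0.01],
    [0,0,-0.03],
    [0,0,-0.055],
    [0,0,-0.085],
    [0,0,-0.115],
    [0,0,-0.121],
    [0,0,-0.121],
  ],
  dr=[
    [0,0,0],
    [0,0,0],
    [0,0,0],
    [0,0,0],
    [0,0,0],
    [0,0,0],
    [0,0,0],
  ],
)

```text
time: 4.47
tcp_pos: [0.5547, 0.2942, 0.2029]
tool_rot: [179.8, 0.3, 170.2]
force: [0.8, 0.4, -1.8]
opening: 0.194
```

```bash
python3 mv.py .5725 .0169 .20 83
```

```text
t 4.47 tcp [0.5547 0.2942 0.2029] [179.81   0.26 170.2 ] F [ 0.8  0.4 -1.8] open 0.194
dp [-0.0647 -0.2703  0.0023] dr [6.100e-03 1.100e-03 1.522e+00] dist 0.278
```

Call:
step_arm(
  dp=[
    [-0.01,-0.04,0.001],
    [-0.02,-0.075,0.001],
    [-0.028,-0.11,0.002],
    [-0.036,-0.145,0.002],
    [-0.044,-0.18,0.002],
    [-0.052,-0.21,0.002],
    [-0.058,-0.24,0.002],
    [-0.062,-0.26,0.002],
    [-0.0647,-0.2703,0.0023],
    [-0.0647,-0.2703,0.0023],
    [-0.0647,-0.2703,0.0023],
    [-0.0647,-0.2703,0.0023],
  ],
  dr=[
    [0,0,0.12],
    [0,0,0.24],
    [0,0,0.36],
    [0,0,0.48],
    [0,0,0.6],
    [0,0,0.72],
    [0,0,0.84],
    [0,0,0.96],
    [0,0,1.08],
    [0,0,1.2],
    [0,0,1.32],
    [0,0,1.44],
  ],
)

```text
time: 5.47
tcp_pos: [0.5697, 0.0155, 0.1955]
tool_rot: [-179.8, 0.0, 87.3]
force: [-0.2, 0.3, -0.8]
opening: 0.196
```

Call:
step_arm(
  dp=[
    [0,0,0],
    [0,0,0],
    [0,0,0],
  ],
  dr=[
    [0,0,0.08],
    [0,0,0.08],
    [0,0,0.08],
  ],
)

```text
time: 5.72
tcp_pos: [0.57, 0.0161, 0.196]
tool_rot: [-179.9, 0.0, 83.3]
force: [0.1, 0.4, -1.6]
opening: 0.199
```

```bash
python3 mv.py .5725 .0169 .14 83; python3 - <<'E'
from h import *
p,d=ctrl.grab_frame('side'); i=p[:,:,::-1].copy(); cv2.imwrite('pics/side4.png',i); np.savez('pics/s4.npz',p=p,d=d)
cv2.imwrite('pics/g4.png',cv2.resize(i[130:310,230:370],None,fx=4,fy=4,interpolation=cv2.INTER_CUBIC)[:590,:800])
p,d=ctrl.grab_frame('top'); i=p[:,:,::-1].copy(); cv2.imwrite('pics/top4.png',i)
cv2.imwrite('pics/g4t.png',cv2.resize(i[180:310,250:400],None,fx=4.5,fy=4.5,interpolation=cv2.INTER_CUBIC)[:590,:800])
E
```

```text
t 5.72 tcp [0.57   0.0161 0.196 ] [-1.7987e+02  2.0000e-02  8.3260e+01] F [ 0.1  0.4 -1.6] open 0.199
dp [0.0011 0.0025 0.056 ] dr [-0.0023  0.0003  0.0046] dist 0.056
```

View pics/g4.png

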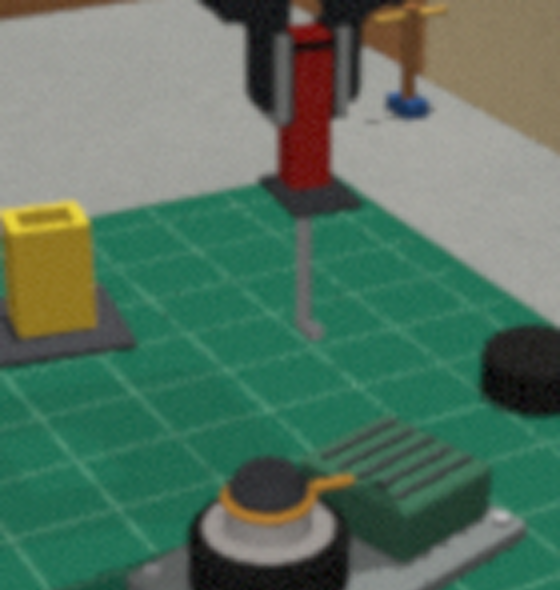

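View pics/g4t.png

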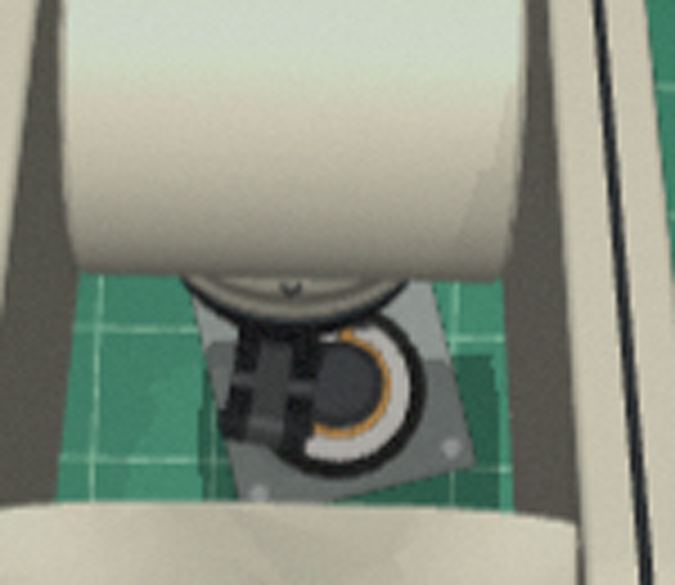

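```bash
python3 - <<'E'
from h import *
s=ctrl.read_state();print(s['tcp_pos'],s['tool_rot'])
x,y,z=s['tcp_pos'];z-=.0707;a=np.radians(s['tool_rot'][2]-180);f=np.array([np.cos(a),np.sin(a)])
P=[[x,y,z],[x+.014*f[0],y+.014*f[1],z],[x,y,z+.062],[x,y,z+.130]]
print(proj('side',P),(proj('side',P)-[230,130])*4)
E
```

```text
[0.57040814 0.01612088 0.19646115] [-1.79918276e+02  1.17710266e-02  8.32501082e+01]
[[305.71885713 210.99525675]
 [308.86590175 214.51357874]
 [305.9279659  177.34937778]
 [306.17960628 136.88580314]] [[302.87542853 323.98102701]
 [315.46360699 338.05431495]
 [303.71186361 189.39751111]
 [304.71842512  27.54321256]]
```

Call:
step_arm(
  dp=[
    [0.001,0.0025,0.02],
    [0.001,0.0025,0.045],
    [0.001,0.0025,0.064],
    [0.001,0.0025,0.066],
    [0.001,0.0025,0.066],
    [0.001,0.0025,0.066],
  ],
  dr=[
    [0,0,0.0046],
    [0,0,0.0046],
    [0,0,0.0046],
    [0,0,0.0046],
    [0,0,0.0046],
    [0,0,0.0046],
  ],
)

```text
time: 6.32
tcp_pos: [0.5741, 0.0168, 0.1319]
tool_rot: [180.0, -0.0, 82.9]
force: [0.8, 0.4, -0.7]
opening: 0.198
```

```bash
python3 mv.py .5725 .0169 .1147 83; cat > look.py <<'E'
import sys
from h import *
k=sys.argv[1]
p,d=ctrl.grab_frame('side'); i=p[:,:,::-1].copy(); cv2.imwrite(f'pics/side{k}.png',i); np.savez(f'pics/s{k}.npz',p=p,d=d)
cv2.imwrite(f'pics/g{k}.png',cv2.resize(i[200:290,260:350],None,fx=6.5,fy=6.5,interpolation=cv2.INTER_CUBIC))
E
python3 look.py 5
```

```text
t 6.32 tcp [0.5741 0.0168 0.1319] [179.96  -0.    82.9 ] F [ 0.8  0.4 -0.7] open 0.198
dp [-0.0001 -0.0016  0.0172] dr [ 0.0007 -0.     -0.0018] dist 0.017
```

View pics/g5.png

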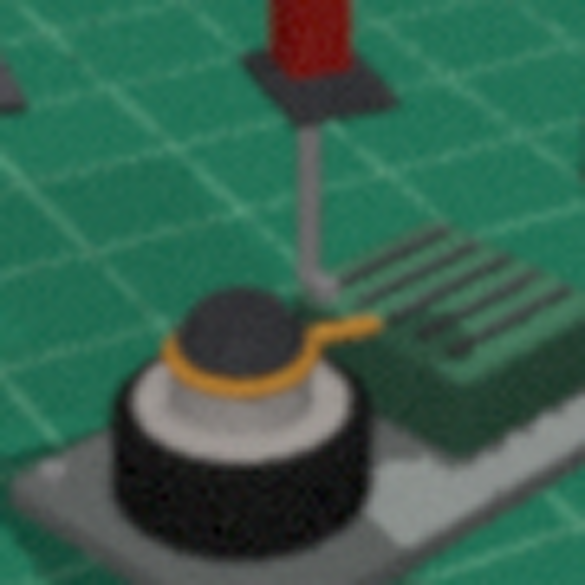

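Call:
step_arm(
  dp=[
    [0,-0.001,0.004],
    [0,-0.001,0.009],
    [0,-0.001,0.014],
    [0,-0.001,0.017],
    [0,-0.001,0.017],
    [0,-0.001,0.017],
  ],
  dr=[
    [0,0,0],
    [0,0,0],
    [0,0,0],
    [0,0,0],
    [0,0,0],
    [0,0,0],
  ],
)

```text
time: 6.87
tcp_pos: [0.5724, 0.0169, 0.1139]
tool_rot: [-180.0, 0.0, 82.9]
force: [0.7, 1.1, -0.8]
opening: 0.201
```

```bash
python3 look.py 6; python3 mv.py .5707 .0021 .1147 83
```

```text
t 6.92 tcp [0.5726 0.0169 0.1141] [-179.99    0.     82.85] F [ 0.9  0.4 -1.1] open 0.199
dp [-0.0149 -0.     -0.0006] dr [-0.0002  0.     -0.0026] dist 0.015
```

View pics/g6.png

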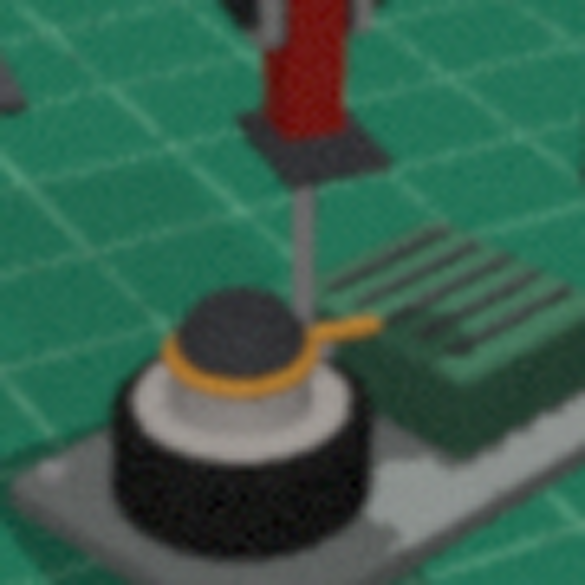

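Call:
step_arm(
  dp=[
    [-0.002,0,0],
    [-0.005,0,0],
    [-0.008,0,0],
    [-0.011,0,0],
    [-0.014,0,0],
    [-0.015,0,0],
    [-0.015,0,0],
    [-0.015,0,0],
  ],
  dr=[
    [0,0,0],
    [0,0,0],
    [0,0,0],
    [0,0,0],
    [0,0,0],
    [0,0,0],
    [0,0,0],
    [0,0,0],
  ],
)

```text
time: 7.58
tcp_pos: [0.5707, 0.0019, 0.1143]
tool_rot: [180.0, 0.0, 82.8]
force: [0.4, -0.9, -0.5]
opening: 0.2
```

```bash
python3 look.py 7; python3 mv.py .5707 .0021 .1147 83
```

```text
t 7.63 tcp [0.5707 0.002  0.1142] [180.    -0.    82.84] F [ 0.2 -0.5 -1. ] open 0.195
dp [ 0.0001 -0.     -0.0005] dr [ 0.     -0.     -0.0028] dist 0.0
```

View pics/g7.png

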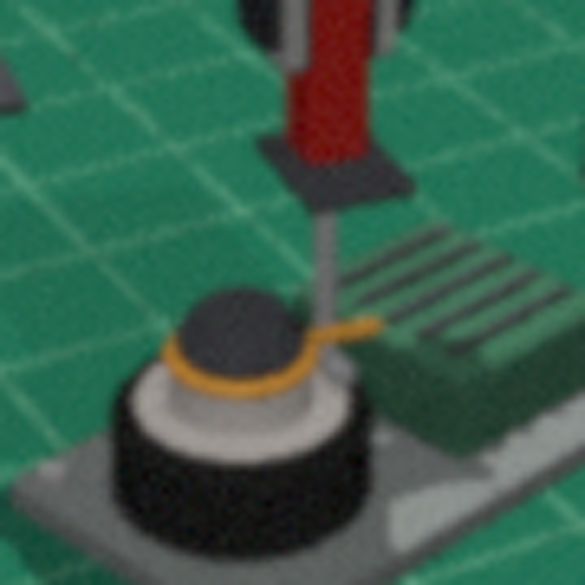

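Call:
step_arm(
  dp=[
    [0,0,-0.001],
    [0,0,-0.002],
    [0,0,-0.003],
    [0,0,-0.004],
    [0,0,-0.005],
    [0,0,-0.006],
    [0,0,-0.0065],
    [0,0,-0.007],
    [0,0,-0.0075],
    [0,0,-0.008],
    [0,0,-0.0085],
    [0,0,-0.009],
  ],
  dr=[
    [0,0,0],
    [0,0,0],
    [0,0,0],
    [0,0,0],
    [0,0,0],
    [0,0,0],
    [0,0,0],
    [0,0,0],
    [0,0,0],
    [0,0,0],
    [0,0,0],
    [0,0,0],
  ],
)

```text
time: 8.63
tcp_pos: [0.5707, 0.002, 0.1229]
tool_rot: [-180.0, 0.0, 82.9]
force: [1.5, -0.7, -6.7]
opening: 0.2
```

```bash
python3 look.py 8; python3 mv.py .5707 .0021 .1147 83
```

```text
t 8.68 tcp [0.5708 0.002  0.123 ] [1.7999e+02 1.0000e-02 8.2850e+01] F [ 1.8 -0.5 -6.3] open 0.197
dp [ 0.0001 -0.0001  0.0083] dr [ 0.0001  0.0001 -0.0026] dist 0.008
```

View pics/g8.png

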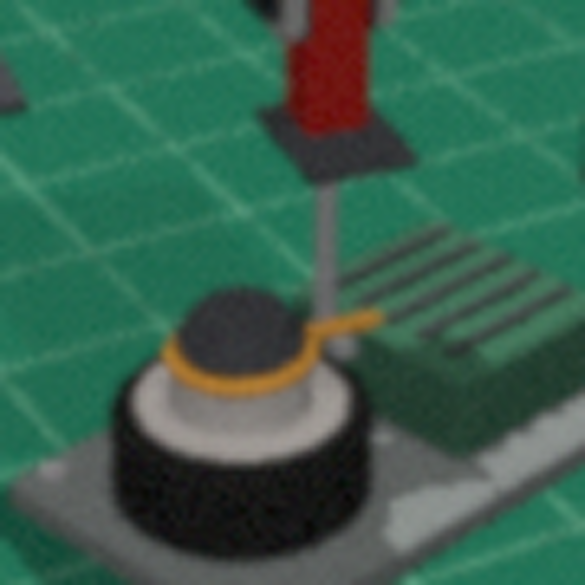

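Engaged: the force is −6 N and the tip shows in front of the wire. I continue slowly.

Call:
step_arm(
  dp=[
    [0,0,-0.0005],
    [0,0,-0.001],
    [0,0,-0.0015],
    [0,0,-0.002],
    [0,0,-0.0025],
    [0,0,-0.003],
    [0,0,-0.0035],
    [0,0,-0.004],
    [0,0,-0.0045],
    [0,0,-0.005],
    [0,0,-0.0055],
    [0,0,-0.006],
  ],
  dr=[
    [0,0,0],
    [0,0,0],
    [0,0,0],
    [0,0,0],
    [0,0,0],
    [0,0,0],
    [0,0,0],
    [0,0,0],
    [0,0,0],
    [0,0,0],
    [0,0,0],
    [0,0,0],
  ],
)

```text
time: 9.68
tcp_pos: [0.5708, 0.0016, 0.1291]
tool_rot: [180.0, 0.0, 82.9]
force: [4.7, -3.7, -12.4]
opening: 0.195
```

Call:
step_arm(
  dp=[
    [0,0,-0.0005],
    [0,0,-0.001],
    [0,0,-0.0015],
    [0,0,-0.002],
    [0,0,-0.0025],
    [0,0,-0.003],
    [0,0,-0.0035],
    [0,0,-0.004],
    [0,0,-0.0045],
    [0,0,-0.005],
    [0,0,-0.0055],
    [0,0,-0.006],
  ],
  dr=[
    [0,0,0],
    [0,0,0],
    [0,0,0],
    [0,0,0],
    [0,0,0],
    [0,0,0],
    [0,0,0],
    [0,0,0],
    [0,0,0],
    [0,0,0],
    [0,0,0],
    [0,0,0],
  ],
)

```text
time: 10.68
tcp_pos: [0.5708, 0.0022, 0.1353]
tool_rot: [180.0, -0.0, 82.8]
force: [-0.3, 0.3, -2.4]
opening: 0.2
```

```bash
python3 look.py 9; python3 mv.py .5707 .0021 .1147 83
```

```text
t 10.73 tcp [0.5707 0.0022 0.1353] [ 1.800e+02 -2.000e-02  8.284e+01] F [ 0.6  0.2 -2.4] open 0.191
dp [-0.0001 -0.      0.0206] dr [ 0.     -0.0003 -0.0027] dist 0.021
```

View pics/g9.png

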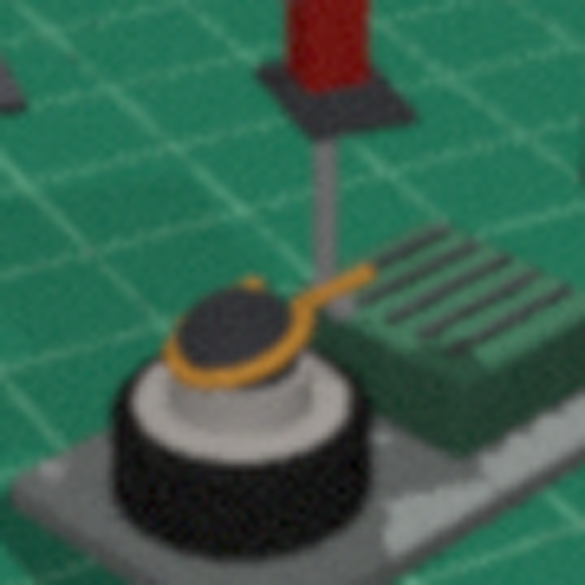

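Call:
step_arm(
  dp=[
    [0,0,-0.0005],
    [0,0,-0.001],
    [0,0,-0.0015],
    [0,0,-0.002],
    [0,0,-0.0025],
    [0,0,-0.003],
    [0,0,-0.0035],
    [0,0,-0.004],
    [0,0,-0.0045],
    [0,0,-0.005],
    [0,0,-0.0055],
    [0,0,-0.006],
  ],
  dr=[
    [0,0,0],
    [0,0,0],
    [0,0,0],
    [0,0,0],
    [0,0,0],
    [0,0,0],
    [0,0,0],
    [0,0,0],
    [0,0,0],
    [0,0,0],
    [0,0,0],
    [0,0,0],
  ],
)

```text
time: 11.73
tcp_pos: [0.5707, 0.002, 0.1413]
tool_rot: [180.0, -0.0, 82.8]
force: [0.3, -0.0, -3.5]
opening: 0.192
```

```bash
python3 look.py 10; python3 mv.py .5707 .0021 .1147 83
```

```text
t 11.78 tcp [0.5708 0.0021 0.1414] [179.99  -0.    82.85] F [ 0.5  0.  -2.1] open 0.195
dp [ 0.     -0.0001  0.0267] dr [ 0.0001 -0.     -0.0026] dist 0.027
```

View pics/g10.png

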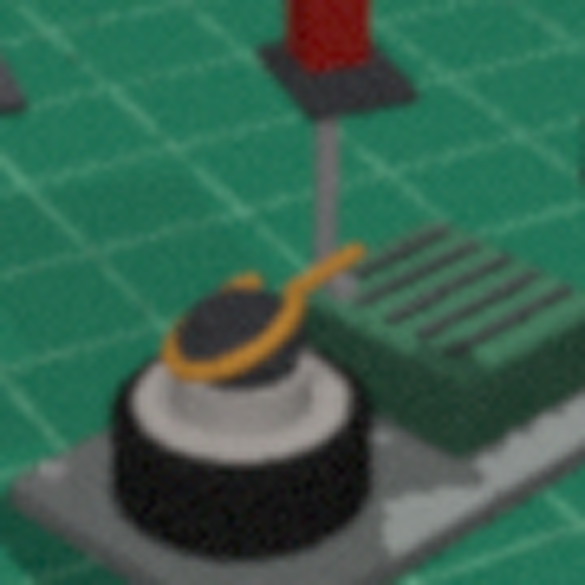

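Call:
step_arm(
  dp=[
    [0,0,-0.0005],
    [0,0,-0.001],
    [0,0,-0.0015],
    [0,0,-0.002],
    [0,0,-0.0025],
    [0,0,-0.003],
    [0,0,-0.0035],
    [0,0,-0.004],
  ],
  dr=[
    [0,0,0],
    [0,0,0],
    [0,0,0],
    [0,0,0],
    [0,0,0],
    [0,0,0],
    [0,0,0],
    [0,0,0],
  ],
)

```text
time: 12.45
tcp_pos: [0.5706, 0.0021, 0.1452]
tool_rot: [-180.0, -0.0, 82.8]
force: [-0.5, 0.4, -2.9]
opening: 0.194
```

```bash
python3 look.py 11; python3 mv.py .5707 .0021 .1147 83
```

```text
t 12.5 tcp [0.5707 0.0021 0.1453] [180.    -0.    82.85] F [ 0.   0.2 -2.3] open 0.197
dp [ 0.     -0.      0.0306] dr [ 0.     -0.0001 -0.0026] dist 0.031
```

View pics/g11.png

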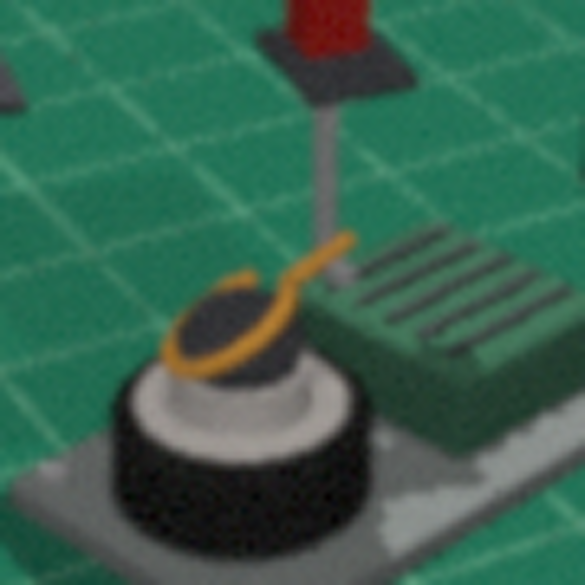

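Call:
step_arm(
  dp=[
    [0,0,-0.0005],
    [0,0,-0.001],
    [0,0,-0.0015],
    [0,0,-0.002],
    [0,0,-0.0025],
    [0,0,-0.003],
  ],
  dr=[
    [0,0,0],
    [0,0,0],
    [0,0,0],
    [0,0,0],
    [0,0,0],
    [0,0,0],
  ],
)

```text
time: 13.0
tcp_pos: [0.571, 0.0019, 0.1485]
tool_rot: [180.0, 0.0, 82.8]
force: [-0.0, -1.0, -0.9]
opening: 0.198
```

```bash
python3 look.py 12; python3 mv.py .5707 .0021 .1147 83
```

```text
t 13.05 tcp [0.571  0.002  0.1485] [179.97   0.    82.85] F [ 0.3  0.7 -1.7] open 0.196
dp [ 0.0001 -0.0003  0.0338] dr [ 0.0006  0.0001 -0.0026] dist 0.034
```

View pics/g12.png

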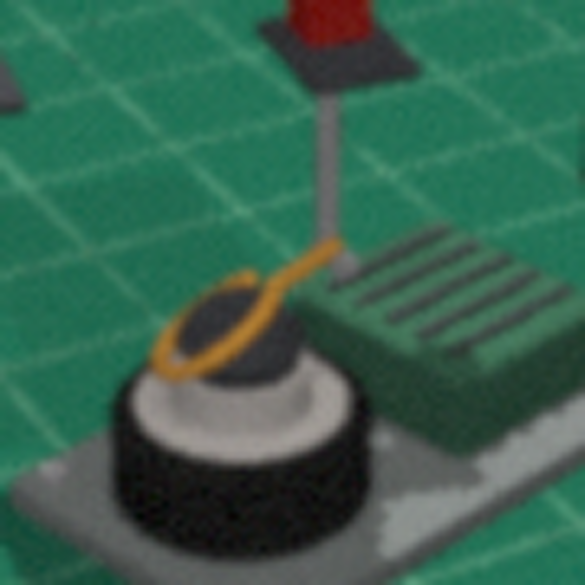

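Call:
step_arm(
  dp=[
    [0,0,0.001],
    [0,0,0.002],
    [0,0,0.003],
    [0,0,0.0045],
    [0,0,0.006],
    [0,0,0.0075],
    [0,0,0.009],
    [0,0,0.0105],
    [0,0,0.012],
    [0,0,0.013],
    [0,0,0.014],
    [0,0,0.014],
  ],
  dr=[
    [0,0,0],
    [0,0,0],
    [0,0,0],
    [0,0,0],
    [0,0,0],
    [0,0,0],
    [0,0,0],
    [0,0,0],
    [0,0,0],
    [0,0,0],
    [0,0,0],
    [0,0,0],
  ],
)

```text
time: 14.05
tcp_pos: [0.5706, 0.002, 0.134]
tool_rot: [-180.0, 0.0, 82.8]
force: [-0.8, -0.7, -1.1]
opening: 0.195
```

```bash
python3 look.py 13; python3 mv.py .5707 .0021 .1147 83
```

```text
t 14.1 tcp [0.5707 0.002  0.1341] [-179.99    0.     82.85] F [ 0.3 -0.6 -1.5] open 0.197
dp [0.0001 0.     0.0194] dr [-0.0002  0.     -0.0026] dist 0.019
```

View pics/g13.png

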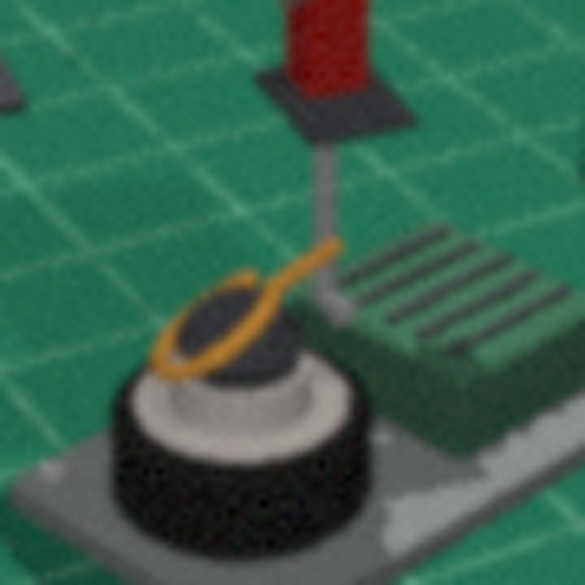

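The ring stays tilted and loose on the nose, clear of the foot. I withdraw the pick sideways and then upward.

Call:
step_arm(
  dp=[
    [0.003,0,0],
    [0.009,0,0],
    [0.016,0,0],
    [0.024,0,0],
    [0.034,0,-0.002],
    [0.044,0,-0.02],
    [0.055,0,-0.045],
    [0.06,0,-0.066],
    [0.06,0,-0.066],
  ],
  dr=[
    [0,0,0],
    [0,0,0],
    [0,0,0],
    [0,0,0],
    [0,0,0],
    [0,0,0],
    [0,0,0],
    [0,0,0],
    [0,0,0],
  ],
)

```text
time: 14.85
tcp_pos: [0.5812, 0.0638, 0.2048]
tool_rot: [179.6, -0.1, 82.9]
force: [0.8, -0.4, -0.6]
opening: 0.194
```

```bash
python3 mv.py .5533 .2935 .20 170.2
```

```text
t 14.85 tcp [0.5812 0.0638 0.2048] [ 1.7957e+02 -1.1000e-01  8.2950e+01] F [ 0.8 -0.4 -0.6] open 0.194
dp [ 0.2245 -0.0559  0.0048] dr [ 0.0074  0.0041 -1.5228] dist 0.231
```

```bash
python3 -c "
from mv import *
go(.5533,.2935,.20,170.2,[.5782,.0615,.2001,82.85])"
```

```text
t 14.85 tcp [0.5782 0.0615 0.2001] [ 1.7957e+02 -1.1000e-01  8.2950e+01] F [ 0.8 -0.4 -0.6] open 0.194
dp [ 2.271e-01 -5.360e-02  1.000e-04] dr [-0.      0.     -1.5245] dist 0.233
```

Call:
step_arm(
  dp=[
    [0.03,-0.007,0],
    [0.06,-0.014,0],
    [0.09,-0.021,0],
    [0.12,-0.028,0],
    [0.15,-0.035,0],
    [0.18,-0.042,0],
    [0.21,-0.049,0],
    [0.222,-0.053,0],
    [0.2271,-0.0536,0],
    [0.2271,-0.0536,0],
    [0.2271,-0.0536,0],
    [0.2271,-0.0536,0],
  ],
  dr=[
    [0,0,-0.12],
    [0,0,-0.24],
    [0,0,-0.36],
    [0,0,-0.48],
    [0,0,-0.6],
    [0,0,-0.72],
    [0,0,-0.84],
    [0,0,-0.96],
    [0,0,-1.08],
    [0,0,-1.2],
    [0,0,-1.32],
    [0,0,-1.44],
  ],
)

```text
time: 15.85
tcp_pos: [0.5525, 0.2943, 0.1994]
tool_rot: [-180.0, -0.0, 165.8]
force: [-0.3, -0.5, -1.0]
opening: 0.198
```

Call:
step_arm(
  dp=[
    [0,0,0],
    [0,0,0],
    [0,0,0],
    [0,0,0],
  ],
  dr=[
    [0,0,-0.0845],
    [0,0,-0.0845],
    [0,0,-0.0845],
    [0,0,-0.0845],
  ],
)

```text
time: 16.18
tcp_pos: [0.553, 0.2937, 0.1999]
tool_rot: [-180.0, -0.0, 170.1]
force: [-0.7, 0.8, -1.0]
opening: 0.196
```

```bash
python3 mv.py .5533 .2935 .16 170.2; python3 - <<'E'
from h import *
p,d=ctrl.grab_frame('side'); i=p[:,:,::-1].copy(); cv2.imwrite('pics/side14.png',i)
cv2.imwrite('pics/g14.png',cv2.resize(i[110:225,200:290],None,fx=5.2,fy=5.2,interpolation=cv2.INTER_CUBIC))
E
```

```text
t 16.18 tcp [0.553  0.2937 0.1999] [-1.7998e+02 -3.0000e-02  1.7006e+02] F [-0.7  0.8 -1. ] open 0.196
dp [-0.0004 -0.0002  0.0399] dr [-0.0003 -0.0005 -0.0024] dist 0.04
```

View pics/g14.png

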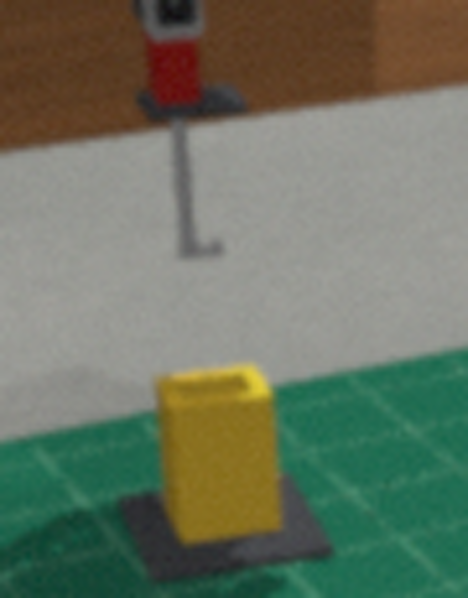

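Call:
step_arm(
  dp=[
    [0,0,0.02],
    [0,0,0.04],
    [0,0,0.055],
    [0,0,0.07],
    [0,0,0.085],
    [0,0,0.1],
    [0,0,0.112],
    [0,0,0.118],
    [0,0,0.1205],
    [0,0,0.1205],
    [0,0,0.1205],
  ],
  dr=[
    [0,0,0],
    [0,0,0],
    [0,0,0],
    [0,0,0],
    [0,0,0],
    [0,0,0],
    [0,0,0],
    [0,0,0],
    [0,0,0],
    [0,0,0],
    [0,0,0],
  ],
)

```text
time: 17.15
tcp_pos: [0.5538, 0.2938, 0.0803]
tool_rot: [180.0, 0.1, 170.2]
force: [1.3, -0.4, -1.9]
opening: 0.196
```

```bash
python3 mv.py .5533 .2935 .079 170.2; python3 - <<'E'
from h import *
p,d=ctrl.grab_frame('side'); i=p[:,:,::-1].copy(); cv2.imwrite('pics/side15.png',i)
cv2.imwrite('pics/g15.png',cv2.resize(i[110:225,200:290],None,fx=5.2,fy=5.2,interpolation=cv2.INTER_CUBIC))
cv2.imwrite('pics/g15r.png',cv2.resize(i[200:290,260:350],None,fx=6.5,fy=6.5,interpolation=cv2.INTER_CUBIC))
p,d=ctrl.grab_frame('top'); i=p[:,:,::-1].copy(); cv2.imwrite('pics/top15.png',i);np.savez('pics/t15.npz',p=p,d=d)
cv2.imwrite('pics/g15t.png',cv2.resize(i[225:290,290:360],None,fx=8.5,fy=8.5,interpolation=cv2.INTER_CUBIC))
E
```

```text
t 17.15 tcp [0.5538 0.2938 0.0803] [1.7996e+02 5.0000e-02 1.7018e+02] F [ 1.3 -0.4 -1.9] open 0.196
dp [ 0.0004 -0.0004  0.0013] dr [ 0.0007  0.0009 -0.0003] dist 0.001
```

View pics/g15.png

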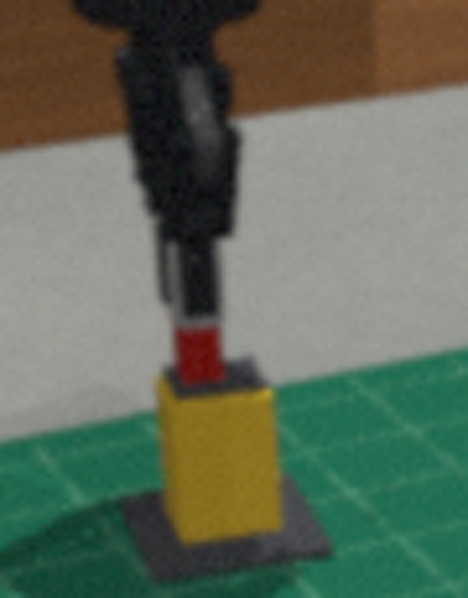

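View pics/g15r.png

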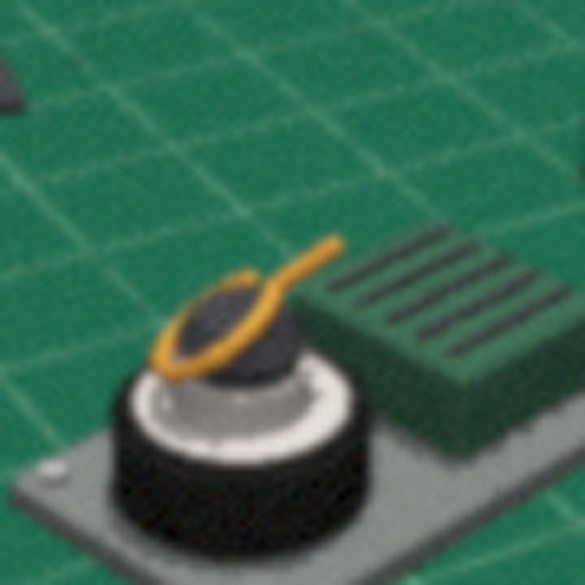

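View pics/g15t.png

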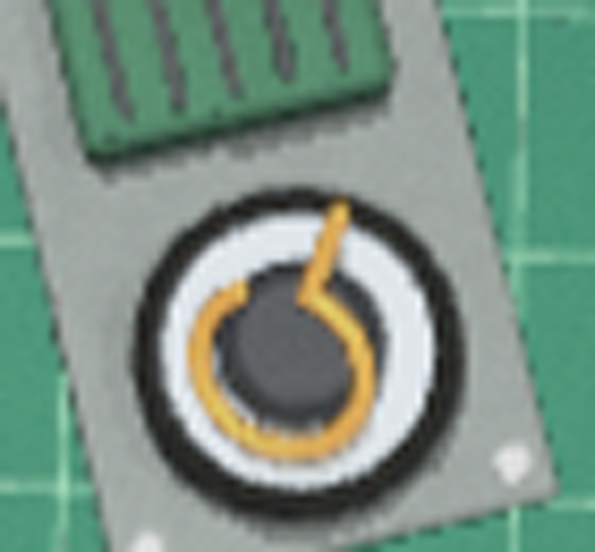

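Call:
step_arm(
  dp=[
    [0,0,0.001],
    [0,0,0.0012],
    [0,0,0.0012],
  ],
  dr=[
    [0,0,0],
    [0,0,0],
    [0,0,0],
  ],
)

```text
time: 17.5
tcp_pos: [0.5533, 0.2936, 0.0788]
tool_rot: [180.0, 0.0, 170.2]
force: [0.2, -0.1, -0.8]
opening: 0.197
```

Call:
step_arm(
  dp=[
    [0,0,0],
    [0,0,0],
    [0,0,0],
    [0,0,0],
    [0,0,0],
    [0,0,0],
    [0,0,-0.03],
    [0,0,-0.07],
    [0,0,-0.11],
    [0,0,-0.12],
    [0,0,-0.12],
  ],
  dr=[
    [0,0,0],
    [0,0,0],
    [0,0,0],
    [0,0,0],
    [0,0,0],
    [0,0,0],
    [0,0,0],
    [0,0,0],
    [0,0,0],
    [0,0,0],
    [0,0,0],
  ],
  jaw=0.7,
)

```text
time: 18.42
tcp_pos: [0.5556, 0.2948, 0.203]
tool_rot: [179.7, 0.4, 170.2]
force: [-0.1, 0.7, 0.1]
opening: 0.698
```

```bash
python3 - <<'E'
from h import *
s=ctrl.read_state();print(s['time'],s['tcp_pos'],s['force'],s['opening'])
p,d=ctrl.grab_frame('side'); i=p[:,:,::-1].copy(); cv2.imwrite('pics/side16.png',i)
cv2.imwrite('pics/g16.png',cv2.resize(i[110:225,200:290],None,fx=5.2,fy=5.2,interpolation=cv2.INTER_CUBIC))
# ring pts from top with depth and side/ top pixels
z=np.load('pics/t15.npz');P=cloud('top',z['d'])*1000
hsv=cv2.cvtColor(z['p'][:,:,::-1].copy(),cv2.COLOR_BGR2HSV);m=cv2.inRange(hsv,(12,110,120),(30,255,255));
o=np.zeros_like(m);o[235:290,305:345]=m[235:290,305:345]
v,u=np.nonzero(o)
for a,b in list(zip(u,v))[::5]: print(a,b,P[b,a].round(0))
Q=P[v,u];Q=Q[(Q[:,2]>50)&(Q[:,2]<110)]
A=np.c_[Q[:,:2]-[542,-1.5],np.ones(len(Q))];co=np.linalg.lstsq(A,Q[:,2],rcond=None)[0];print('plane',co, 'rms',np.std(A@co-Q[:,2]))
E
```

```text
18.4167 [0.55564471 0.29480464 0.20298629] [-0.10401728  0.7069263   0.05545458] 0.698489131150489
329 249 [569.  -8.  86.]
328 251 [566.  -6.  86.]
327 253 [562.  -5.  84.]
329 254 [561.  -8.  85.]
328 256 [557.  -6.  82.]
325 258 [555.  -2.  66.]
318 259 [553.  11.  72.]
315 260 [551.  16.  72.]
326 260 [551.  -3.  77.]
315 261 [549.  16.  65.]
328 261 [549.  -7.  75.]
315 262 [547.  16.  69.]
313 263 [546.  19.  65.]
331 263 [546. -12.  74.]
331 264 [544. -12.  76.]
330 265 [542. -11.  75.]
313 266 [541.  19.  60.]
312 267 [539.  21.  60.]
333 267 [539. -16.  76.]
333 268 [537. -16.  74.]
333 269 [536. -16.  72.]
332 270 [534. -14.  69.]
331 271 [533. -13.  66.]
316 272 [531.  14.  55.]
316 273 [529.  14.  56.]
316 274 [527.  13.  55.]
332 274 [527. -15.  68.]
328 275 [526.  -8.  53.]
319 276 [524.   8.  55.]
327 276 [524.  -6.  60.]
320 277 [522.   6.  52.]
325 277 [522.  -3.  58.]
322 278 [520.   3.  56.]
327 278 [520.  -6.  59.]
plane [ 0.57957097 -0.40223304 68.82274255] rms 2.5537177135624614
```

View pics/g16.png

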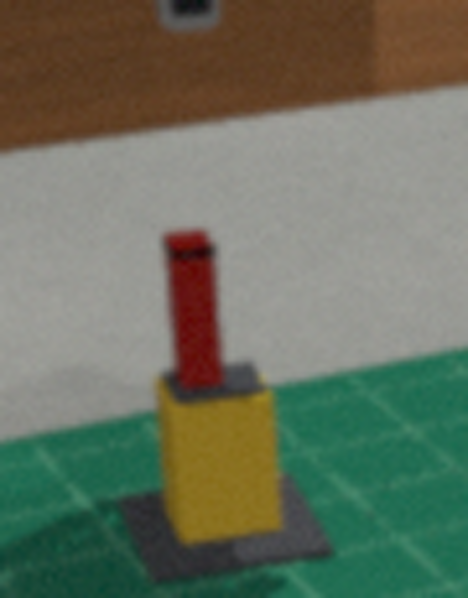

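The pick is back in its holder, with the collar on the rim. Now I fit the ring's pose from both views.

```bash
cat > ringfit.py <<'E'
from h import *
from scipy.optimize import least_squares
def edt(img,box):
    hsv=cv2.cvtColor(img,cv2.COLOR_BGR2HSV);m=cv2.inRange(hsv,(12,110,110),(30,255,255));o=np.zeros_like(m);x,y,w,h=box
    o[y:y+h,x:x+w]=m[y:y+h,x:x+w]; return o
t=cv2.imread('pics/top15.png');s=cv2.imread('pics/side15.png')
mt=edt(t,(305,235,40,55));ms=edt(s,(275,230,40,40))
pts={}
for n,m in(('top',mt),('side',ms)):
    v,u=np.nonzero(m);pts[n]=np.c_[u,v].astype(float);print(n,len(u))
z=np.load('pics/t15.npz');P=cloud('top',z['d'])
u,v=pts['top'].astype(int).T;Q=P[v,u];ok=(Q[:,2]>.05)&(Q[:,2]<.1)
def plane(Q):
    c=Q.mean(0);n=np.linalg.svd(Q-c)[2][2];return c,n*np.sign(n[2])
c,n=plane(Q[ok]);
for _ in range(2):
    r=(Q-c)@n;ok&=abs(r)<.004;c,n=plane(Q[ok])
print('plane top',c,n,'tilt',np.degrees(np.arccos(n[2])),'uphill',np.degrees(np.arctan2(-n[1],-n[0])))
z2=np.load('pics/s13.npz');P2=cloud('side',z2['d']);u,v=pts['side'].astype(int).T;Q2=P2[v,u];ok2=(Q2[:,2]>.045)&(Q2[:,2]<.1);print('side pts off plane mm',np.median((Q2[ok2]-c)@n)*1000)
c2=c-n*.002
# intersect rays with wire-centre plane, circle fit
o,d=ray('top',pts['top']);X=o+d*(((c2-o)@n)/(d@n))[:,None]
e1=np.array([1,0,0])-n*n[0];e1/=np.linalg.norm(e1);e2=np.cross(n,e1)
xy=np.c_[(X-c2)@e1,(X-c2)@e2]
f=least_squares(lambda p:np.hypot(*(xy-p).T)-.0185,[0,0],loss='soft_l1',f_scale=.001).x
C0=c2+e1*f[0]+e2*f[1];rad=np.hypot(*(xy-f).T)
far=rad>.026;ea=xy[far].mean(0)-f;E=e1*ea[0]+e2*ea[1];E/=np.linalg.norm(E)
print('centre',C0,'end dir',E,'az',np.degrees(np.arctan2(E[1],E[0])),'max r',rad.max())
a=np.linspace(np.radians(50),2*np.pi,50);F=np.cross(n,E)
W=C0+.0185*(np.cos(a)[:,None]*E+np.sin(a)[:,None]*F);W=np.r_[W,C0+np.linspace(.0185,.041,8)[:,None]*E]
from ov import over
over('top',t,[(W,(255,0,0))],(295,225,60,65),8,'pics/r1.png');over('side',s,[(W,(255,0,0))],(270,220,50,50),8,'pics/r2.png')
A=cv2.imread('pics/r1.png');B=cv2.imread('pics/r2.png');cv2.imwrite('pics/r12.png',np.hstack([A[:400,:390],B]))
for az in(70,75,55,-110,-105,-125):
    dd=np.array([np.cos(np.radians(az)),np.sin(np.radians(az)),0]);g=dd-n*(dd@n)/1; 
    k=np.array([dd[0],dd[1],-(n[0]*dd[0]+n[1]*dd[1])/n[2]]);k/=np.linalg.norm(k);print(az,'point',(C0+.0185*k).round(4),'ring angle',np.degrees(np.arctan2(k@F,k@E)).round())
E
python3 ringfit.py
```

```text
top 166
side 145
plane top [ 5.40216980e-01 -1.12704482e-04  6.75543364e-02] [-0.4812407   0.34424142  0.806167  ] tilt 36.276890146070976 uphill -35.57692358754837
side pts off plane mm 0.48355239263396815
centre [0.53877814 0.00186335 0.06337075] end dir [ 0.77084715 -0.27169609  0.57617351] az -19.415734219786618 max r 0.03972841479390388
70 point [0.545  0.0189 0.0598] ring angle 96.0
75 point [0.5434 0.0192 0.0587] ring angle 102.0
55 point [0.5494 0.017  0.0632] ring angle 78.0
-110 point [ 0.5326 -0.0152  0.0669] ring angle -84.0
-105 point [ 0.5341 -0.0154  0.068 ] ring angle -78.0
-125 point [ 0.5282 -0.0133  0.0635] ring angle -102.0
```

View pics/r12.png

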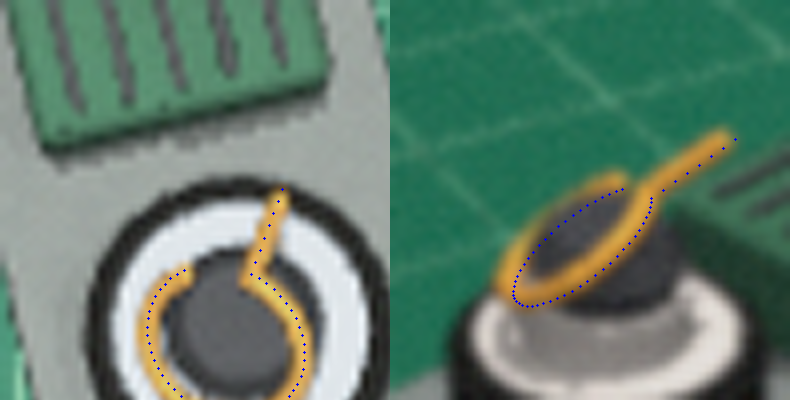

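```bash
python3 -c "
from mv import *
go(.539,.002,.12,150,[.5533,.2936,.1987,170.2])"
```

```text
t 18.47 tcp [0.5533 0.2936 0.1987] [1.7987e+02 1.7000e-01 1.7020e+02] F [-0.6 -0.1  0.3] open 0.701
dp [-0.0355 -0.2898  0.0787] dr [-0.     -0.      0.3526] dist 0.302
```

Call:
step_arm(
  dp=[
    [-0.005,-0.04,0],
    [-0.01,-0.08,0],
    [-0.015,-0.12,0],
    [-0.02,-0.16,0],
    [-0.025,-0.2,0],
    [-0.03,-0.24,0.01],
    [-0.034,-0.275,0.03],
    [-0.0355,-0.2898,0.06],
    [-0.0355,-0.2898,0.0787],
    [-0.0355,-0.2898,0.0787],
    [-0.0355,-0.2898,0.0787],
    [-0.0355,-0.2898,0.0787],
  ],
  dr=[
    [0,0,0.08],
    [0,0,0.16],
    [0,0,0.24],
    [0,0,0.3],
    [0,0,0.3526],
    [0,0,0.3526],
    [0,0,0.3526],
    [0,0,0.3526],
    [0,0,0.3526],
    [0,0,0.3526],
    [0,0,0.3526],
    [0,0,0.3526],
  ],
  jaw=0.68,
)

```text
time: 19.47
tcp_pos: [0.539, 0.0024, 0.1198]
tool_rot: [-180.0, -0.0, 150.0]
force: [0.4, -0.1, 0.5]
opening: 0.677
```

```bash
cat > lk.py <<'E'
import sys
from h import *
k=sys.argv[1];s=ctrl.read_state();print(s['time'],s['tcp_pos'],s['tool_rot'],s['force'],s['opening'])
p,d=ctrl.grab_frame('side'); i=p[:,:,::-1].copy(); cv2.imwrite(f'pics/side{k}.png',i); np.savez(f'pics/s{k}.npz',p=p,d=d)
cv2.imwrite(f'pics/g{k}.png',cv2.resize(i[165:285,240:360],None,fx=4.9,fy=4.9,interpolation=cv2.INTER_CUBIC))
x,y,z=s['tcp_pos'];print((proj('side',[[x,y,z],[x,y,z+.02],[x,y,z+.04]])-[240,165])*4.9)
E
python3 lk.py 17
```

```text
19.4667 [0.53896874 0.00240645 0.11979093] [-1.79987452e+02 -3.08491070e-02  1.50027347e+02] [ 0.35620635 -0.05326472  0.48022035] 0.676874731128179
[[260.81163743 277.11951407]
 [260.27696043 224.71548523]
 [259.72706986 170.80967263]]
```

View pics/g17.png

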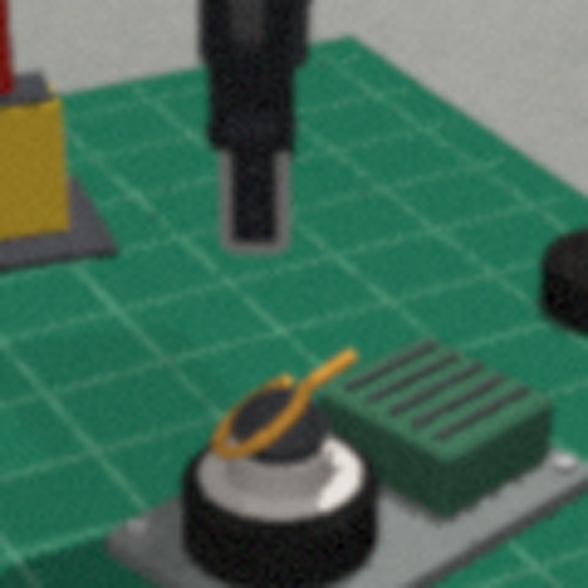

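```bash
python3 - <<'E'
from h import *
z=np.load('pics/s17.npz');P=cloud('side',z['d'])*1000
for v in range(200,222,1):
    u=int(240+255/4.9);print(v,(v-165)*4.9,z['p'][v,u],P[v,u].round(0))
d=np.array([.5,.866,0])
for r in(.02,.03,.04):
  for zz in(.12,.13,.14,.15):
    print(r,zz,((proj('side',np.array([.539,.0024,zz])-r*d)-[240,165])*4.9).round(0))
E
```

```text
200 171.5 [28 27 31] [519. -32. 179.]
201 176.4 [20 20 23] [519. -33. 177.]
202 181.3 [27 27 30] [519. -33. 176.]
203 186.20000000000002 [29 30 32] [520. -32. 173.]
204 191.10000000000002 [27 27 28] [519. -33. 172.]
205 196.0 [24 22 29] [519. -33. 171.]
206 200.9 [23 27 26] [518. -34. 169.]
207 205.8 [26 29 29] [518. -34. 168.]
208 210.70000000000002 [29 30 34] [520. -31. 164.]
209 215.60000000000002 [32 33 34] [520. -31. 163.]
210 220.50000000000003 [22 20 28] [519. -32. 162.]
211 225.4 [23 24 28] [519. -33. 160.]
212 230.3 [31 29 32] [518. -34. 159.]
213 235.20000000000002 [35 37 34] [518. -34. 157.]
214 240.10000000000002 [62 64 60] [521. -27. 152.]
215 245.00000000000003 [90 96 93] [521. -28. 151.]
216 249.9 [ 84 108  97] [521. -28. 149.]
217 254.8 [ 57 115  90] [649. 221.  -1.]
218 259.70000000000005 [ 35 116  86] [645. 212.   2.]
219 264.6 [ 33 114  85] [642. 206.   3.]
220 269.5 [ 47 120  95] [641. 205.   1.]
221 274.40000000000003 [ 54 127  99] [638. 199.   2.]
0.02 0.12 [[258. 305.]]
0.02 0.13 [[258. 279.]]
0.02 0.14 [[258. 252.]]
0.02 0.15 [[258. 225.]]
0.03 0.12 [[257. 320.]]
0.03 0.13 [[257. 293.]]
0.03 0.14 [[257. 266.]]
0.03 0.15 [[256. 239.]]
0.04 0.12 [[256. 335.]]
0.04 0.13 [[256. 308.]]
0.04 0.14 [[255. 281.]]
0.04 0.15 [[255. 253.]]
```

The finger end is at 0.149 with the TCP reading 0.120 and the jaw at 0.68, so the offset is about 29 mm open. I descend in steps and watch the force.

Call:
step_arm(
  dp=[
    [0,0,0.02],
    [0,0,0.04],
    [0,0,0.055],
    [0,0,0.068],
    [0,0,0.078],
    [0,0,0.082],
    [0,0,0.084],
    [0,0,0.085],
    [0,0,0.085],
  ],
  dr=[
    [0,0,0],
    [0,0,0],
    [0,0,0],
    [0,0,0],
    [0,0,0],
    [0,0,0],
    [0,0,0],
    [0,0,0],
    [0,0,0],
  ],
)

```text
time: 20.27
tcp_pos: [0.5395, 0.0021, 0.0354]
tool_rot: [180.0, 0.1, 150.0]
force: [0.5, 0.4, 0.2]
opening: 0.684
```

```bash
python3 lk.py 18
```

```text
20.2667 [0.5394806  0.00208584 0.03540965] [1.79970540e+02 5.57152452e-02 1.50011229e+02] [0.48587231 0.43726861 0.21432516] 0.6842947846081008
[[264.58669675 483.08497955]
 [264.13205403 436.37536149]
 [263.66520647 388.40305586]]
```

View pics/g18.png

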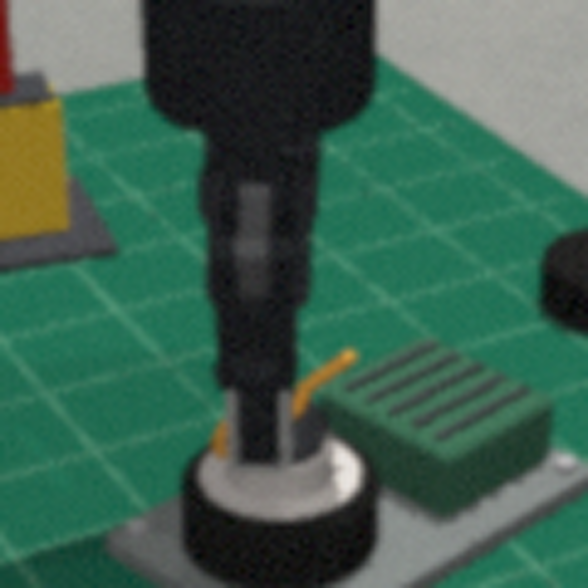

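Call:
step_arm(
  dp=[
    [0,0,0.001],
    [0,0,0.002],
    [0,0,0.003],
    [0,0,0.004],
    [0,0,0.004],
  ],
  dr=[
    [0,0,0],
    [0,0,0],
    [0,0,0],
    [0,0,0],
    [0,0,0],
  ],
)

```text
time: 20.73
tcp_pos: [0.5388, 0.0019, 0.0307]
tool_rot: [-180.0, -0.0, 150.0]
force: [0.6, -1.0, 0.2]
opening: 0.679
```

Call:
step_arm(
  dp=[
    [0,0,0.001],
    [0,0,0.002],
    [0,0,0.003],
    [0,0,0.004],
    [0,0,0.004],
    [0,0,0.004],
  ],
  dr=[
    [0,0,0],
    [0,0,0],
    [0,0,0],
    [0,0,0],
    [0,0,0],
    [0,0,0],
  ],
)

```text
time: 21.23
tcp_pos: [0.5388, 0.002, 0.0267]
tool_rot: [-180.0, -0.0, 150.0]
force: [0.2, 0.2, 0.4]
opening: 0.683
```

```bash
python3 lk.py 19
```

```text
21.2333 [0.53884116 0.00195624 0.0267151 ] [-1.79994403e+02 -1.04966567e-02  1.49992795e+02] [0.16030328 0.17395939 0.37357668] 0.6825377296209189
[[263.38472802 503.66803747]
 [262.91650283 457.47797387]
 [262.43577191 410.04590633]]
```

View pics/g19.png

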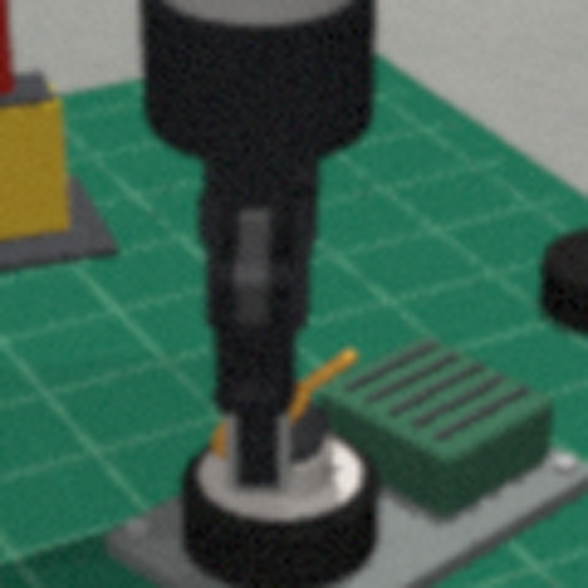

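Call:
step_arm(
  dp=[
    [0,0,0.001],
    [0,0,0.002],
    [0,0,0.003],
    [0,0,0.003],
  ],
  dr=[
    [0,0,0],
    [0,0,0],
    [0,0,0],
    [0,0,0],
  ],
)

```text
time: 21.62
tcp_pos: [0.5388, 0.002, 0.0236]
tool_rot: [-180.0, -0.0, 150.0]
force: [0.4, 0.5, 0.2]
opening: 0.677
```

Call:
step_arm(
  dp=[
    [0,0,0],
    [0,0,0],
    [0,0,0],
    [0,0,0],
    [0,0,0],
    [0,0,0],
  ],
  dr=[
    [0,0,0],
    [0,0,0],
    [0,0,0],
    [0,0,0],
    [0,0,0],
    [0,0,0],
  ],
  jaw=0.4,
  squeeze=35,
)

```text
time: 22.12
tcp_pos: [0.5392, 0.0022, 0.024]
tool_rot: [180.0, 0.0, 150.0]
force: [0.2, 4.7, 2.3]
opening: 0.455
```

```bash
python3 lk.py 20
```

```text
22.1167 [0.53917471 0.00222113 0.02396619] [1.79972418e+02 1.93013881e-02 1.49993101e+02] [0.24176189 4.7214495  2.27425906] 0.4550712751038402
[[263.92151325 509.30754892]
 [263.46144042 463.29645533]
 [262.9891083  416.05099112]]
```

View pics/g20.png

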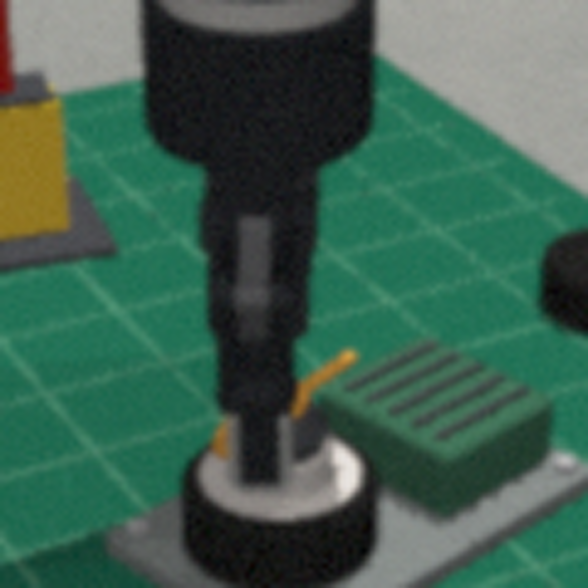

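Call:
step_arm(
  dp=[
    [0,0,0],
    [0,0,0],
    [0,0,0],
    [0,0,0],
    [0,0,-0.001],
    [0,0,-0.003],
    [0,0,-0.006],
    [0,0,-0.01],
    [0,0,-0.014],
    [0,0,-0.018],
  ],
  dr=[
    [0,0,0],
    [0,0,0],
    [0,0,0],
    [0,0,0],
    [0,0,0],
    [0,0,0],
    [0,0,0],
    [0,0,0],
    [0,0,0],
    [0,0,0],
  ],
  jaw=0,
  squeeze=40,
)

```text
time: 23.0
tcp_pos: [0.5389, 0.0017, 0.0423]
tool_rot: [-180.0, 0.0, 150.0]
force: [0.5, -0.0, -0.9]
opening: 0.451
```

```bash
python3 lk.py 21
```

```text
23.0 [0.53885175 0.00171938 0.04228779] [-1.79989157e+02  2.98010554e-03  1.49989631e+02] [ 0.45860494 -0.04664001 -0.88615067] 0.45091312982813486
[[263.35551468 468.11973233]
 [262.88197216 420.96078627]
 [262.39564747 372.52015631]]
```

View pics/g21.png

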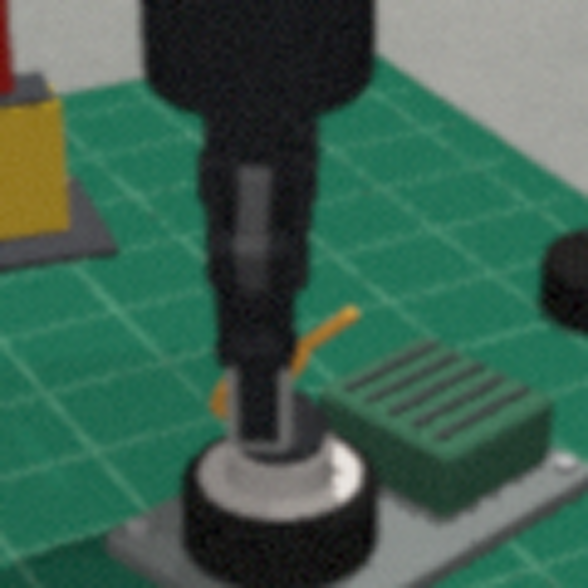

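```bash
python3 -c "
from mv import *
go(.54,-.2576,.16,150,[.5389,.002,.0422,150])"
```

```text
t 23.05 tcp [0.5389 0.002  0.0422] [1.7997e+02 6.0000e-02 1.4999e+02] F [ 0.1 -0.3 -0.6] open 0.454
dp [-0.1308 -0.2243 -0.1178] dr [0. 0. 0.] dist 0.285
```

Call:
step_arm(
  dp=[
    [0,0,-0.01],
    [0,0,-0.03],
    [0,0,-0.05],
    [0,0,-0.075],
    [0,0,-0.1],
    [0,0,-0.115],
    [0,0,-0.118],
    [0,0,-0.118],
  ],
  dr=[
    [0,0,0],
    [0,0,0],
    [0,0,0],
    [0,0,0],
    [0,0,0],
    [0,0,0],
    [0,0,0],
    [0,0,0],
  ],
)

```text
time: 23.72
tcp_pos: [0.5396, 0.0019, 0.1612]
tool_rot: [179.9, 0.1, 150.0]
force: [-0.3, 0.0, -0.1]
opening: 0.454
```

```bash
python3 lk.py 22; python3 mv.py .54 -.2576 .16 150; python3 -c "
import cv2;i=cv2.imread('pics/side22.png');cv2.imwrite('pics/g22.png',cv2.resize(i[100:250,220:370],None,fx=3.9,fy=3.9))"
```

```text
23.7167 [0.53961378 0.00191381 0.16124365] [1.79925985e+02 1.40916305e-01 1.49996085e+02] [-0.29871321  0.04461238 -0.08122586] 0.4540554551081165
[[262.11021751 167.00780133]
 [261.57849529 111.41548926]
 [261.03119092  54.18140248]]
t 23.77 tcp [0.5388 0.0019 0.16  ] [1.7999e+02 3.0000e-02 1.4999e+02] F [-0.8 -0.5 -0.3] open 0.453
dp [-0.1309 -0.2241  0.    ] dr [ 0.0002  0.0004 -0.0001] dist 0.26
```

View pics/g22.png

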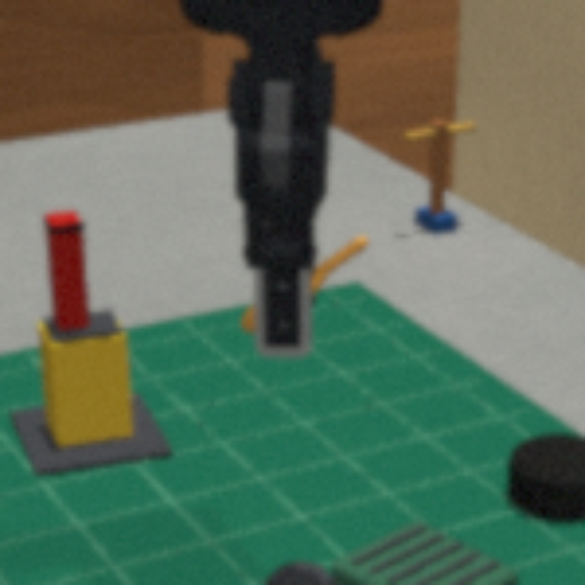

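The ring is held clear of the spindle, and the pick stands upright in its holder. Now to the tray.

Call:
step_arm(
  dp=[
    [-0.008,-0.014,0],
    [-0.022,-0.038,0],
    [-0.037,-0.063,0],
    [-0.052,-0.089,0],
    [-0.067,-0.115,0],
    [-0.082,-0.14,0],
    [-0.097,-0.166,0],
    [-0.111,-0.19,0],
    [-0.122,-0.209,0],
    [-0.1309,-0.2241,0],
    [-0.1309,-0.2241,0],
    [-0.1309,-0.2241,0],
  ],
  dr=[
    [0,0,0],
    [0,0,0],
    [0,0,0],
    [0,0,0],
    [0,0,0],
    [0,0,0],
    [0,0,0],
    [0,0,0],
    [0,0,0],
    [0,0,0],
    [0,0,0],
    [0,0,0],
  ],
)

```text
time: 24.77
tcp_pos: [0.5391, -0.2578, 0.158]
tool_rot: [-180.0, -0.2, 149.9]
force: [-0.3, -0.3, -0.3]
opening: 0.452
```

Call:
step_arm(
  dp=[
    [0,0,0.03],
    [0,0,0.06],
    [0,0,0.09],
    [0,0,0.115],
    [0,0,0.13],
    [0,0,0.135],
    [0,0,0.135],
    [0,0,0.135],
  ],
  dr=[
    [0,0,0],
    [0,0,0],
    [0,0,0],
    [0,0,0],
    [0,0,0],
    [0,0,0],
    [0,0,0],
    [0,0,0],
  ],
)

```text
time: 25.43
tcp_pos: [0.5404, -0.2569, 0.025]
tool_rot: [180.0, -0.0, 150.0]
force: [0.0, 0.2, -1.2]
opening: 0.449
```

```bash
python3 lk.py 23; python3 -c "
import cv2;i=cv2.imread('pics/side23.png');cv2.imwrite('pics/g23.png',cv2.resize(i[290:450,280:480],None,fx=3.6,fy=3.6))"
```

```text
25.4333 [ 0.54036661 -0.2568992   0.02497745] [ 1.79996625e+02 -2.10632590e-02  1.50037624e+02] [ 0.03145574  0.24708333 -1.24588939] 0.4493377480955662
[[705.14811639 971.24882781]
 [712.24558226 918.63541884]
 [719.5950784  864.15137315]]
```

View pics/g23.png

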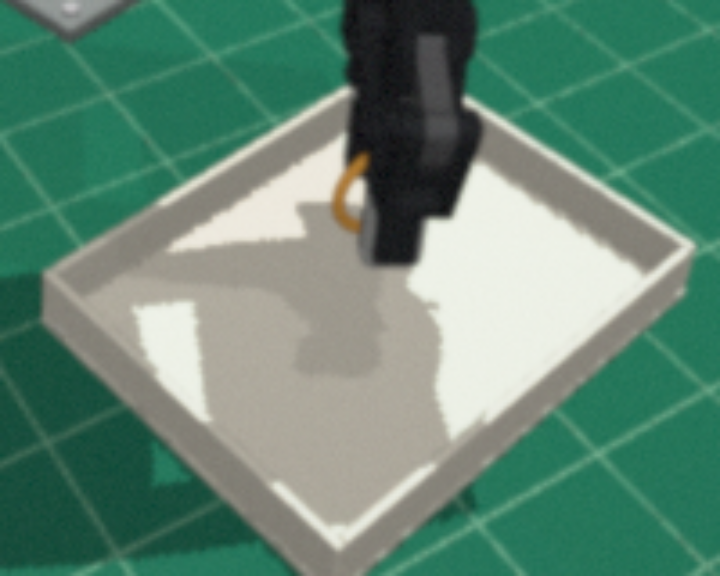

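Call:
step_arm(
  dp=[
    [0,0,0.006],
    [0,0,0.014],
    [0,0,0.022],
    [0,0,0.028],
    [0,0,0.033],
    [0,0,0.036],
    [0,0,0.036],
    [0,0,0.036],
  ],
  dr=[
    [0,0,0],
    [0,0,0],
    [0,0,0],
    [0,0,0],
    [0,0,0],
    [0,0,0],
    [0,0,0],
    [0,0,0],
  ],
)

```text
time: 26.15
tcp_pos: [0.5401, -0.2575, -0.0115]
tool_rot: [-180.0, -0.0, 150.0]
force: [-0.4, -0.6, -0.1]
opening: 0.453
```

```bash
python3 lk.py 24; python3 -c "
import cv2;i=cv2.imread('pics/side24.png');cv2.imwrite('pics/g24.png',cv2.resize(i[290:450,280:480],None,fx=3.6,fy=3.6))"
```

```text
26.15 [ 0.54005714 -0.25751935 -0.01147581] [-1.79998826e+02 -3.10619259e-02  1.49990991e+02] [-0.37830914 -0.55677839 -0.0547394 ] 0.45265134331907625
[[ 693.28113233 1064.54628954]
 [ 699.96567597 1015.08798183]
 [ 706.88040102  963.92451755]]
```

View pics/g24.png

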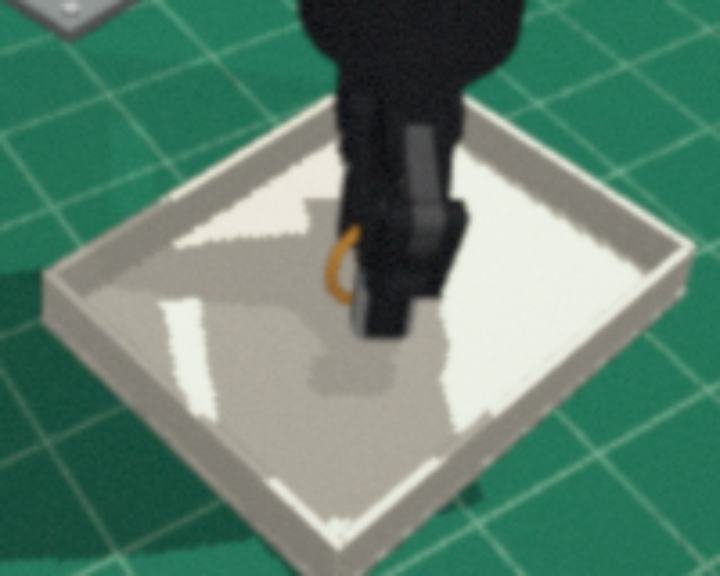

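Call:
step_arm(
  dp=[
    [0,0,0.0015],
    [0,0,0.003],
    [0,0,0.0045],
    [0,0,0.006],
    [0,0,0.006],
  ],
  dr=[
    [0,0,0],
    [0,0,0],
    [0,0,0],
    [0,0,0],
    [0,0,0],
  ],
)

```text
time: 26.62
tcp_pos: [0.54, -0.2575, -0.0174]
tool_rot: [-180.0, -0.0, 150.0]
force: [-0.4, -0.7, -0.5]
opening: 0.45
```

Call:
step_arm(
  dp=[
    [0,0,0],
    [0,0,0],
    [0,0,0],
    [0,0,0],
    [0,0,0],
    [0,0,-0.01],
    [0,0,-0.03],
    [0,0,-0.07],
    [0,0,-0.11],
    [0,0,-0.15],
    [0,0,-0.17],
    [0,0,-0.17],
  ],
  dr=[
    [0,0,0],
    [0,0,0],
    [0,0,0],
    [0,0,0],
    [0,0,0],
    [0,0,0],
    [0,0,0],
    [0,0,0],
    [0,0,0],
    [0,0,0],
    [0,0,0],
    [0,0,0],
  ],
  jaw=0.8,
)

```text
time: 27.62
tcp_pos: [0.5434, -0.2592, 0.1594]
tool_rot: [180.0, 0.6, 150.0]
force: [1.2, -0.4, -0.7]
opening: 0.8
```

```bash
python3 lk.py 25; python3 -c "
import cv2;i=cv2.imread('pics/side25.png');cv2.imwrite('pics/g25.png',cv2.resize(i[290:450,280:480],None,fx=3.6,fy=3.6))"
```

```text
27.6167 [ 0.54341219 -0.25918509  0.15941287] [179.96562461   0.59131992 149.99186027] [ 1.15284179 -0.36162145 -0.7376372 ] 0.8000247031131652
[[773.81968133 579.60597812]
 [783.22213516 512.20868525]
 [793.00369811 442.09001233]]
```

View pics/g25.png

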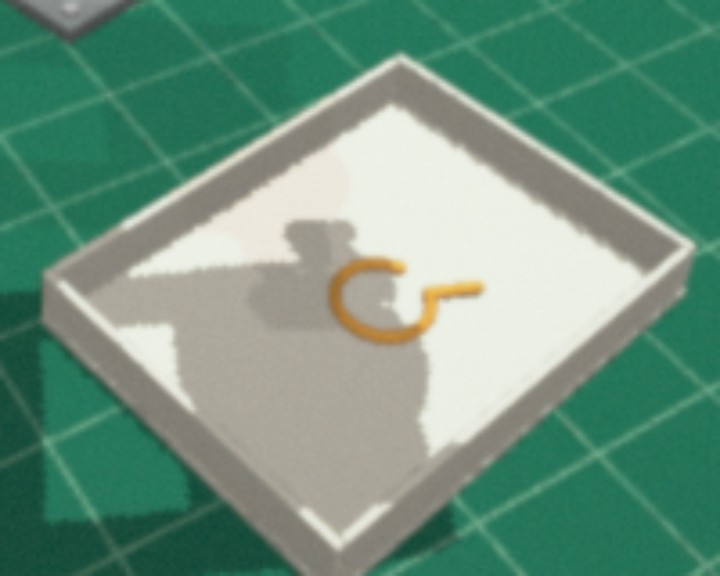

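View pics/side25.png

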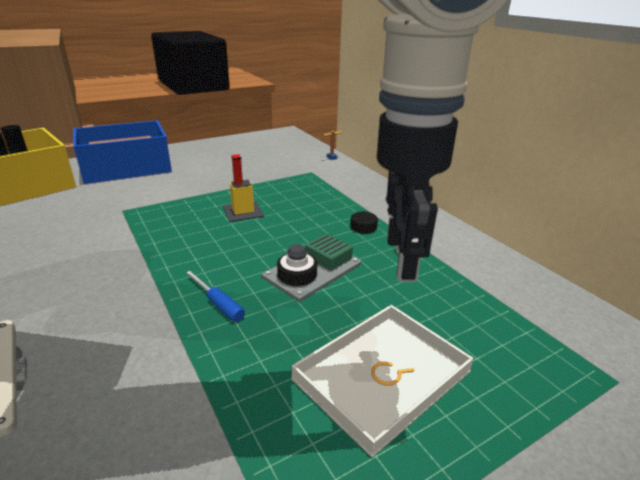

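The ring lies flat on the tray floor at about (388,372). The pick stands in the holder, and the spare roller and screwdriver look unmoved. The gripper hides the jar in this view, so I settle the arm and check it from the top.

Call:
step_arm(
  dp=[
    [0,0,-0.03],
    [0,0,-0.06],
    [0,0,-0.06],
    [0,0,-0.06],
    [0,0,-0.06],
  ],
  dr=[
    [0,0,0],
    [0,0,0],
    [0,0,0],
    [0,0,0],
    [0,0,0],
  ],
)

```text
time: 28.08
tcp_pos: [0.5393, -0.2571, 0.2115]
tool_rot: [-180.0, -0.1, 150.0]
force: [0.1, -0.2, -0.3]
opening: 0.797
```

```bash
python3 - <<'E'
from h import *
p,d=ctrl.grab_frame('top');i=p[:,:,::-1].copy();cv2.imwrite('pics/top26.png',i)
p2,_=ctrl.grab_frame('side');cv2.imwrite('pics/side26.png',p2[:,:,::-1])
import m
t=i;b=m.big
for nm,mk,z in(('jar',m.mask(t,(5,120,120),(20,255,255),(320,115,45,45)),.065),('spare',m.mask(t,(0,0,0),(180,255,60),(250,130,50,45)),.028)):
    P=onz('top',b(mk)[:,0],z)*1000;print(nm,cv2.minEnclosingCircle(P[:,:2].astype(np.float32)))
print('sd',m.rect('top',b(m.mask(t,(100,120,60),(130,255,255),(300,325,70,40))),.012))
print(ctrl.read_state()['time'])
E
```

```text
jar ((782.2219848632812, -23.778873443603516), 22.973901748657227)
spare ((757.4874267578125, 97.58075714111328), 31.488319396972656)
sd ((402.1481018066406, -19.096691131591797), (25.03632164001465, 80.1562728881836), 12.587267875671387)
28.1833
```

View pics/top26.png

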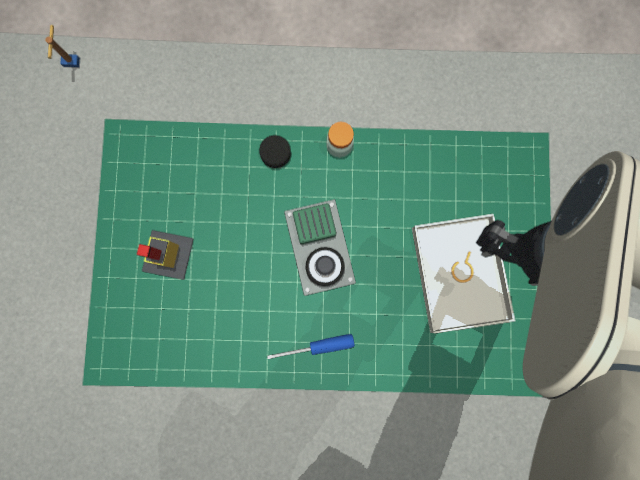

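View pics/side26.png

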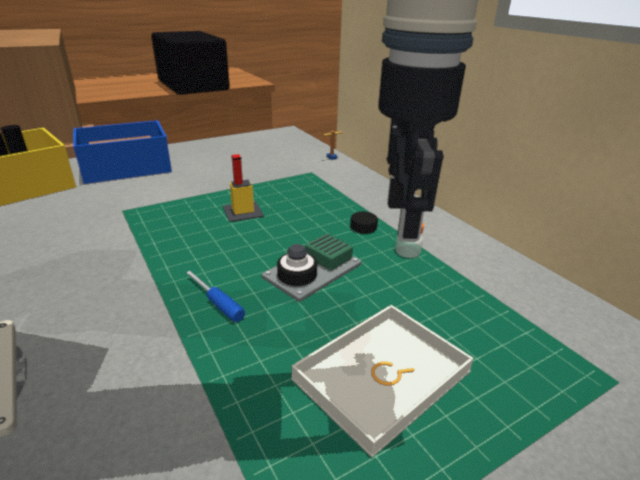

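The top view shows the ring flat in the tray at (462,270), the pick in its holder, the bare spindle at (325,265), and the jar, spare roller and screwdriver where they started.

```bash
python3 -c "
from rig import ctrl
print(ctrl.job_done())"
```

```text
the job is handed in; nothing more can be done
None
```

The job is handed in at about 28 s. I hooked the pick under the ring's turned-out end and lifted the ring off the spindle. I then put the pick back in its holder and laid the ring in the tray.

**Last checks:** Both cameras show the ring flat on the tray floor, the spindle bare, and the pick standing with its collar on the holder's rim. The jar and the screwdriver measured the same as at the start. The spare roller differed by under 1 mm, which is within measurement noise.

**Disagreements:**
- **Finger length:** the visible finger ends sat about 24–29 mm above the reported TCP, depending on opening. I trusted the camera depth instead, and the fingers met no contact force at heights where the reported TCP would have had them in the roller.
- **Ring lift:** the second snap came at about 25–28 mm above the seat, slightly over the stated 20–25 mm. The largest pull I read was about 12 N.
- **Side camera:** it disagreed with the top camera by about 1 px, roughly 1.5 mm.

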